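# Load a bench shaker and lock its end stop

### The arm

A 6-joint arm with a two-finger parallel gripper is mounted at the origin on a cart in front of the work surface, level with it; the furniture and walls round the work are solid. World frame = base frame: x ahead of the robot, y to its left, z up, the work surface at z = 0. Lengths are in m, angles in rad, forces in N, time in s.
With the tool pointing down it reaches from about 0.35 to 0.85 m from the base axis. Payload 8.1 kg.
Tool frame: the origin (TCP) lies at the very end of the fingers, on their centre line; the grasp point (between the pads) lies 19 mm behind it (robot.pinch_z is the distance from the TCP to the grasp point, in m); x points along the fingers, z is the direction in which the jaws open and shut, and the axes are right-handed (so a half turn about x gives the same grasp; the last joint's range is limited). The gripper opens to 93 mm and grips with 3 to 60 N. Pads are 15 mm wide; open, the fingers measure 128 mm over their backs; the gripper's body (75 mm by 188 mm) begins 65 mm behind the grasp point.
Start: joints at [-1.314, 0.13, 1.488, -0, 1.523, -0.085], TCP at [0.201, -0.565, 0.219] pointing down, gripper open.
Joint ranges: [-2.96, 2.96], [-0.89, 2.26], [0.02, 2.5], [-1.34, 4.48], [0, 2.73], [-2.66, 2.66]. Speed limits (rad/s): [2.39, 2.39, 2.79, 3.14, 3.14, 3.14].

### API

Orientations are given as a rotation vector (axis times angle).
In Python, from plant import robot, optics, ticket gives the robot as it stands.
- The arm moves only by the tool jog_arm, never from a script. Its argument "targets" is a list of rows, each a list of 7 numbers: the shift along the tool's x, y, z in cm, then the turn, a rotation vector about the tool's x, y, z in degrees, then the closure, from 0 (fully open) to 1 (shut). In form: [[dx, dy, dz, ax, ay, az, grip], ...]. A call has 1 to 5 rows; each row is the pose to reach, as a shift and turn from the pose measured when the call began, along the tool's axes at that moment; what a row does not reach only later rows make up. A row lasts 1/8 s, in which the tool goes at most 62.5 mm and 10.7 degrees, less where a joint would pass 70% of its speed; a pose out of reach is approached as far as the arm can. A call with a gripper value outside its range is refused whole. The fingers move at their own pace and stop on an object; "squeeze" is the grip in N (left out, the last holds). Time passes only in rows, so rows that repeat a pose let the fingers close. It gives the time, the measured TCP pose, the force and the opening at its end, in the units of the state.
- robot.read_state(): the state, without advancing time (a new reading comes with each control period).
- optics.read_camera(name): name is "side" or "top" or "wrist"; returns a dict with "frame" (420x560x3 uint8, red, green, blue), "vertical_fov" (degrees; the focal length in pixels is half the picture's height over the tangent of half this angle, whatever the lens; pixels are square), "cx", "cy" (the principal point, pixels), "k1" (the pictures are not rectified: a ray, as slopes to the right and down, at radius r is drawn at 1 + k1 r^2 times it, then the intrinsics apply), "R" (3x3) and "t" (3): a world point X has camera coordinates R X + t. Camera axes: x right, y down, z forward; pixel columns grow to the right and rows downward; lengths in m; the calibration is good to about 2 mm. A picture is of the moment at which its call begins. There is no depth.
- ticket.close_job(): hands the job in, once; it reports no verdict.
The state is a dict: "t": time; "q": joint angles; "dq": joint speeds; "joint_torque": joint torques, N m; "tool_pos": TCP position; "orientation": TCP orientation; "force": force on the tool from outside, world axes, zero at the start; "wrist_torque": the same for the moment, N m; "opening": finger opening in m.
Only numpy, scipy, OpenCV 4.12 (cv2) and the standard library are available. Lean on these libraries where they do the work, as an engineer would, in place of code of your own. Each camera call takes 0.05 s, during which the arm holds its last target.

### The job

Stack the two loose incubation boxes from the bench, one after the other, squarely on the box that already lies on the shaker's rubber mat, keeping them level and leaving the other things on the bench as they are. Then lock the column in for shaking: pull up the lock plunger of the sliding end stop, slide the stop towards the boxes to the next hole of its tube and let the pin go fully home. Finish still gripping the plunger knob with the pin held home, so that I can tighten the lock ring under it.

Things in the scene. Friction and masses are not known exactly. Their poses are not given: they have to be found in the camera images.
- shaker: bench shaker (off, fixed): white housing under an aluminium platform 190 mm (its x) x 300 mm (its y), platform top 72 mm above its origin. Origin: centre of its underside, on the bench; z up; y runs along the platform from the sliding stop to the boxes; x away from the control panel. Mat, tube and both stops lie on the line x = 0
- column_foot (a point): point on the top of the shaker's black rubber mat (75 mm above the bench) where the middle of the column belongs: y = 79 mm in the shaker's frame. The boxes lie with their long sides along the shaker's y and then clear the fixed stop's face by 4 mm
- fixed_stop (a point): foot of the inner face of the fixed end stop, on the platform at y = 125 mm in the shaker's frame: a thin upright plate 56 mm wide and 66 mm tall, with two upright side cheeks 50 mm apart inside that reach 22 mm towards the boxes, so they pass a square box with 5 mm on either side
- next_hole (a point): the next hole towards the boxes in the top of the square steel tube (20 x 20 mm, its top 92 mm above the bench) that lies on the platform under the sliding stop; at y = -4 mm in the shaker's frame. The holes are 10 mm wide and 30 mm apart along y (-124, -94, -64, -34, -4); the pin starts in the one at -34
- box_a_centre (a point): closed flat incubation box (black, grey lid), 40 mm (its x) x 84 mm (its y) x 24 mm high (its z); the point is its centre, half-way up. It lies on the rubber mat, within 2 mm of its place, and stays there as the foot of the column
- box_b_centre (a point): closed flat incubation box (black, grey lid), 40 mm (its x) x 84 mm (its y) x 24 mm high (its z); the point is its centre, half-way up. It starts loose on the bench, left of the shaker; about 0.1 kg
- box_c_centre (a point): closed flat incubation box (black, grey lid), 40 mm (its x) x 84 mm (its y) x 24 mm high (its z); the point is its centre, half-way up. The same as box_b; either may be stacked first
- end_stop (a joint): place of the sliding end stop along the tube in m: 0 at the start, + towards the boxes, 0.030 at the next hole, where its plate stands 92 mm from the fixed one. A sleeve 30 mm wide, 60 mm long, with a plate 56 mm wide and 66 mm tall at its front and cheeks like the fixed stop's, which close round the boxes. Slides with about 1.5 N of friction; stays where it is left
- lock_plunger (a joint): lift of the lock plunger in m: 0 = pin home, 7 mm deep in a hole; above 0.007 its round 8 mm nose is clear of the tube; 0.010 = end of travel. A spring pushes it down with 5 N at 0, 9 N at the end, so it drops in when it is over a hole and not held up; between holes it rests on the tube at about 0.007
- plunger_knob: black ribbed round knob of the plunger on top of the sliding stop, 26 mm across, 26 mm tall, upright; origin at its centre, 133 mm above the bench when the pin is home, 37 mm behind the stop's front face. It rises with the pin and travels with the stop. Below it a steel barrel 16 mm across and the lock ring; the sleeve's flat top is 34 mm below the origin
- timer: bystander: white square lab timer with a display, 66 x 62 x 14 mm; origin at the centre of its underside; leave it where it is
- marker: bystander: white marker pen with a cap, 128 mm long, 16 mm thick; origin at the centre of its underside; leave it where it is
- beaker: bystander: clear plastic beaker, 65 x 70 x 90 mm; origin at the centre of its underside; leave it where it is
- petri_dish: bystander: flat round dish with lid, 92 mm across, 15 mm high; origin at the centre of its underside; leave it where it is
- stopper: bystander: cream rubber stopper, 35 mm across, 28 mm high; origin at the centre of its underside; leave it where it is
Mind the look-alikes: they are no part of the job. Leave any green look-alike of the part that bears box_a_centre alone.

How it is judged:
By the outcome, as a careful person would: the job done as asked, in the order asked, and still so for the second after the job is handed in, while the arm keeps its last pose, push and grip.
It also fails if it takes over 64 s, if anything falls off the work surface, if the arm or the gripper's body presses on something with over 40 N, if the wrist force passes 120 N, or if a joint passes its speed limit or range.

## Working session

There is one attempt and no reset: what is moved stays moved. The work goes in short steps, Python scripts to look and compute and a tool call to move; the robot and the scene stay as the last step left them, time stands still between calls to the robot, and variables do not carry over. Pictures are saved under pics/ and viewed, and the job is handed in when it is done.

Besides the shell and the picture viewer there is one more tool, called after ">>>" as name(argument=value, ...), one argument or row to a line, values as JSON. jog_arm: Moves the arm, as the interface text tells. Its arguments: {"type":"object","properties":{"targets":{"type":"array"},"squeeze":{"type":"number"}},"required":["targets"]}

```bash
mkdir -p pics; ls; python3 - <<'E'
from plant import robot, optics
import cv2
s=robot.read_state()
for k in s: print(k,s[k])
print(robot.pinch_z)
for n in ("side","top","wrist"):
    c=optics.read_camera(n)
    cv2.imwrite(f"pics/{n}0.png",c["frame"][:,:,::-1])
    print(n,c["vertical_fov"],c["cx"],c["cy"],c["k1"],c["R"],c["t"])
E
```

```text
pics
t 0.0
q [-1.31441449e+00  1.31160598e-01  1.48929782e+00  7.26534810e-06
  1.52300947e+00 -8.53885925e-02]
dq [-0.00085534 -0.00041063 -0.00097683  0.00061464 -0.00276618 -0.0004322 ]
joint_torque [ 1.21551402e-03 -5.59845042e+01 -4.91755807e+01  7.67524447e-02
  3.53056414e-02 -1.49559373e-04]
tool_pos [ 0.20097473 -0.56471955  0.21757762]
orientation [ 0.95505807  1.35318942 -0.95305011]
force [-0.03327571 -0.45279897  0.13233921]
wrist_torque [-0.03611931  0.00366108 -0.00691236]
opening 0.0930872410508185
0.0188
side 49.3907492278213 278.9979826833631 206.21772823512347 -0.03323540392440697 [[-0.90521358 -0.42495374 -0.001641  ]
 [-0.2608893   0.55877225 -0.78721683]
 [ 0.33544768 -0.71217125 -0.61667411]] [0.48302917 0.20634477 1.08701822]
top 55.09782314541051 281.87069806434414 200.53662528341167 0.026163583717872318 [[-0.01514814 -0.99981481  0.01186966]
 [-0.99455764  0.01384255 -0.10326411]
 [ 0.10308068 -0.01336933 -0.99458315]] [0.0301913  0.55565043 1.34329808]
wrist 68.12894531908329 281.39456536736816 208.10628568667465 -0.015300590089491004 [[ 0.33525888 -0.94212276 -0.00248856]
 [-0.91084959 -0.32480287  0.25466866]
 [-0.24073743 -0.08311322 -0.96702517]] [-0.59870993 -0.03029409  0.39031894]
```

View pics/top0.png

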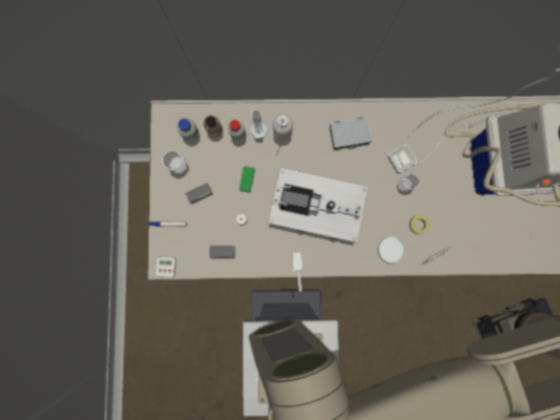

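View pics/side0.png

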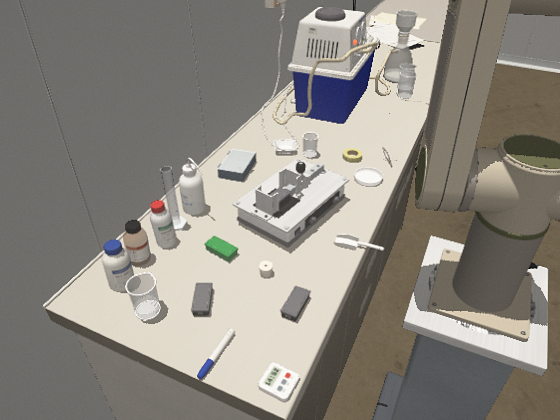

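View pics/wrist0.png

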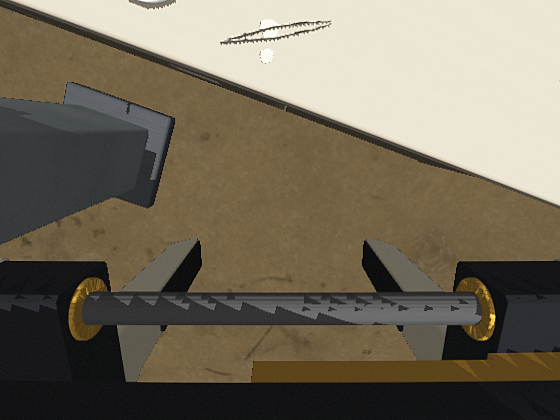

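The top view shows two dark boxes at about (199,193) and (222,252). A green look-alike is at (247,179) and box A is on the shaker at (296,200). In the side view the two dark boxes are at (203,299) and (296,303). I'll enlarge crops of these.

```bash
cat > h.py <<'E'
import numpy as np, cv2
from plant import robot, optics
from scipy.spatial.transform import Rotation as Ro
def K(c):
    f=c["frame"].shape[0]/2/np.tan(np.radians(c["vertical_fov"]/2)); return f
def ray(c,u,v):
    f=K(c); d=np.array([(u-c["cx"])/f,(v-c["cy"])/f]); s=d.copy()
    for _ in range(30): s=d/(1+c["k1"]*(s@s))
    R=np.array(c["R"]);return -R.T@np.array(c["t"]), R.T@np.array([s[0],s[1],1])
def at_z(c,u,v,z):
    o,d=ray(c,u,v); return o+d*(z-o[2])/d[2]
def proj(c,X):
    p=np.array(c["R"])@np.array(X)+c["t"]; s=p[:2]/p[2]; s=s*(1+c["k1"]*(s@s)); return s*K(c)+[c["cx"],c["cy"]]
def snap(n,name,box=None,sc=1):
    c=optics.read_camera(n); im=c["frame"][:,:,::-1]
    if box: im=crop(im,box,sc)
    cv2.imwrite(f"pics/{name}.png",im); return c
def crop(im,box,sc):
    x0,y0,x1,y1=box; return cv2.resize(np.ascontiguousarray(im[y0:y1,x0:x1]),None,fx=sc,fy=sc,interpolation=cv2.INTER_CUBIC)
E
python3 - <<'E'
import cv2
from h import *
t=cv2.imread("pics/top0.png");s=cv2.imread("pics/side0.png")
cv2.imwrite("pics/t1.png",crop(t,(260,160,380,250),6.5))
cv2.imwrite("pics/t2.png",crop(t,(170,160,270,270),5))
cv2.imwrite("pics/s1.png",crop(s,(230,150,360,250),6))
cv2.imwrite("pics/s2.png",crop(s,(180,220,330,330),5))
E
```

```text
(no output)
```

View pics/t1.png

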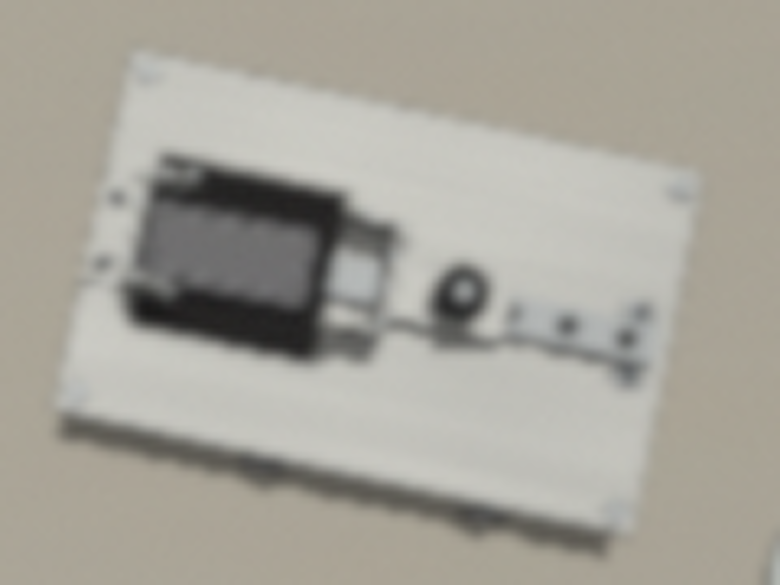

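View pics/t2.png

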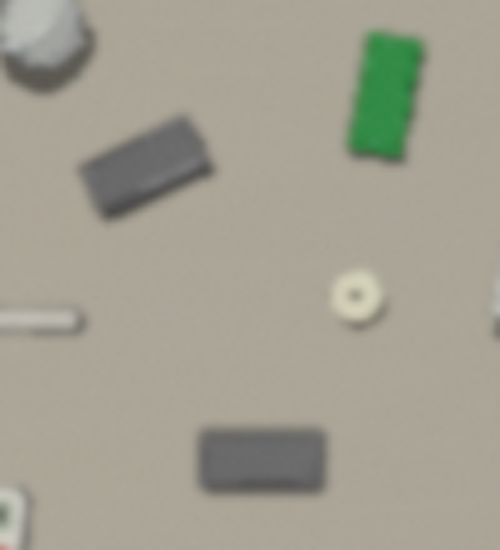

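View pics/s1.png

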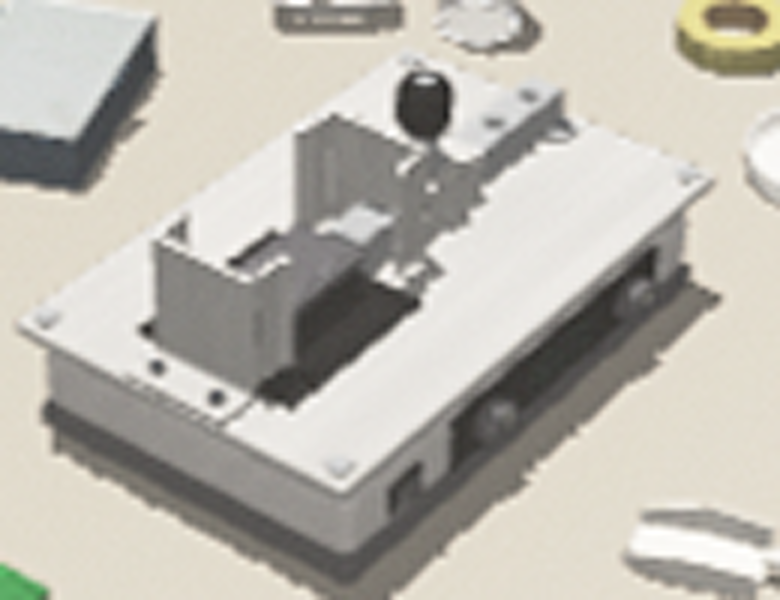

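View pics/s2.png

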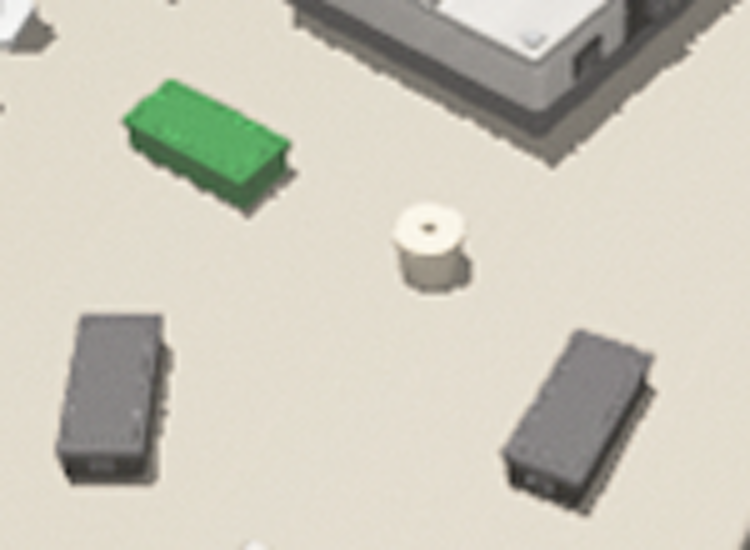

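```bash
cat > fit.py <<'E'
from h import *
from scipy.optimize import least_squares
def fit(obs,w,l,z):
    """obs: list of (cam, list of 4 px). rectangle w (x) l (y) at height z; returns x,y,yaw (long axis y)"""
    C=np.array([[-1,-1],[1,-1],[1,1],[-1,1]])*[w/2,l/2]
    best=None
    for y0 in np.arange(0,np.pi*2,np.pi/2)+.3:
      for sg in (1,):
        def res(p):
            c,s=np.cos(p[2]),np.sin(p[2]); X=C@np.array([[c,s],[-s,c]])+p[:2]
            out=[]
            for cam,px in obs:
                P=np.array([proj(cam,[*x,z]) for x in X]);
                d=np.linalg.norm(P[:,None]-np.array(px)[None],axis=2)
                from scipy.optimize import linear_sum_assignment as l
                i,j=l(d); out.append((P[i]-np.array(px)[j]).ravel())
            return np.concatenate(out)
        c0=np.mean([at_z(obs[0][0],*p,z) for p in obs[0][1]],0)
        r=least_squares(res,[c0[0],c0[1],y0])
        if best is None or r.cost<best.cost: best=r
    return best.x,np.degrees(best.x[2]),best.fun.round(1)
def un(pts,x0,y0,s): return [((x+.5)/s-.5+x0,(y+.5)/s-.5+y0) for x,y in pts]
E
python3 - <<'E'
from fit import *
T=optics.read_camera("top");S=optics.read_camera("side")
t=un([(138,55),(697,175),(632,532),(62,412)],260,160,6.5)
s=un([(408,55),(713,183),(345,492),(20,325)],230,150,6)
for o in ([(T,t)],[(S,s)],[(T,t),(S,s)]): print("plat",*fit(o,.19,.3,.072))
t1=un([(80,170),(183,117),(210,160),(103,208)],170,160,5)
s1=un([(80,315),(163,316),(152,455),(58,452)],180,220,5)
for o in ([(T,t1)],[(S,s1)],[(T,t1),(S,s1)]): print("b1",*fit(o,.04,.084,.024))
t2=un([(200,429),(325,429),(325,485),(200,485)],170,160,5)
s2=un([(580,330),(652,357),(582,487),(505,455)],180,220,5)
for o in ([(T,t2)],[(S,s2)],[(T,t2),(S,s2)]): print("b2",*fit(o,.04,.084,.024))
print("knob",at_z(T,*un([(462,293)],260,160,6.5)[0],.146),at_z(S,*un([(426,77)],230,150,6)[0],.146))
print("stopper",at_z(T,*un([(357,296)],170,160,5)[0],.028))
E
```

```text
plat [ 0.5367685  -0.09740243 -0.22271202] -12.76045884412341 [ 0.8  0.9  1.5 -0.6 -1.  -0.7 -1.3  0.3]
plat [ 0.53469759 -0.09470455  2.91065346] 166.7681591523814 [-1.1  0.1  0.   0.9  1.2 -0.9 -0.1 -1. ]
plat [ 0.53591184 -0.09655396 -0.22666629] -12.987021834759549 [ 0.4  1.3  1.3 -0.1 -1.1 -0.6 -1.6  0.4  0.9 -1.5 -0.5 -1.4 -1.1 -0.2
  0.2  0.3]
b1 [0.58865067 0.30652003 3.60289826] 206.43086415345167 [-0.9 -0.9 -0.3  1.9  0.5  0.3  0.7 -1.4]
b1 [0.58427106 0.30753364 3.61304517] 207.01223965921858 [ 0.3  0.7 -0.6 -0.3  0.3 -0.6  0.   0. ]
b1 [0.58593683 0.30682718 3.61063006] 206.87386364896568 [-1.   0.  -0.3  2.8  0.4  1.   0.5 -0.7 -0.2  0.3 -1.1 -0.7 -0.1 -1.
 -0.4 -0.4]
b2 [0.38858432 0.22579968 3.12845722] 179.247394932533 [ 0.1 -0.4 -0.1  0.4 -0.1  0.3  0.1 -0.4]
b2 [ 0.38417782  0.2286566  -0.00563532] -0.32287993564923584 [ 0.9 -0.2 -0.4 -0.3 -0.7  0.3  0.3  0.1]
b2 [ 0.38576573  0.227269   -0.00731441] -0.4190847035791123 [-0.5  1.1 -0.4  0.3 -0.4  0.6 -0.5  1.4  0.5 -0.8 -0.8 -0.9 -1.1 -0.4
 -0.1 -0.6]
knob [ 0.5288561  -0.12805018  0.146     ] [ 0.53001929 -0.13427828  0.146     ]
stopper [0.49581415 0.16151911 0.028     ]
```

```bash
cat >> h.py <<'E'
def Rgoal(yaw):  # tool x down, tool z horizontal at world yaw (rad)
    x=np.array([0,0,-1.]); z=np.array([np.cos(yaw),np.sin(yaw),0]); y=np.cross(z,x)
    return np.stack([x,y,z],1)
def plan(x,y,z,yawdeg,s=None):
    s=s or robot.read_state(); R=Ro.from_rotvec(s["orientation"]).as_matrix()
    d=R.T@(np.array([x,y,z])-s["tool_pos"])*100
    out=[]
    for k in (0,180):
        r=Ro.from_matrix(R.T@Rgoal(np.radians(yawdeg+k))).as_rotvec(degrees=True); out.append(r)
    out.sort(key=np.linalg.norm)
    print("shift",d.round(2),"turn",out[0].round(1),"alt",out[1].round(1))
def st():
    s=robot.read_state();R=Ro.from_rotvec(s["orientation"]).as_matrix()
    print("t",round(s["t"],2),"p",s["tool_pos"].round(4),"zyaw",np.degrees(np.arctan2(R[1,2],R[0,2])).round(2),"xdn",R[:,0].round(3),"F",s["force"].round(1),"op",round(s["opening"],4),"q",np.round(s["q"],2))
    return s
E
python3 -c "
from h import *
st()
plan(.45,-.3,.25,-13)
plan(.386,.227,.2,0)
"
```

```text
t 0.25 p [ 0.2011 -0.565   0.2181] zyaw -70.42 xdn [-0.     0.001 -1.   ] F [-0.2  0.8  0.7] op 0.093 q [-1.31  0.13  1.49  0.    1.52 -0.09]
shift [ -3.17  32.34 -16.63] turn [-57.4  -0.   -0. ] alt [ 1.226e+02 -0.000e+00  1.000e-01]
shift [  1.88  43.97 -68.42] turn [-70.4  -0.   -0. ] alt [109.6  -0.    0. ]
```

>>> jog_arm(
  targets=[
    [-4,32,-17,-57,0,0,0],
    [-4,32,-17,-57,0,0,0],
    [-4,32,-17,-57,0,0,0],
    [-4,32,-17,-57,0,0,0],
    [-4,32,-17,-57,0,0,0],
  ],
)

```text
t: 0.88
tool_pos: [0.4117, -0.3343, 0.253]
orientation: [0.225, 1.559, -0.224]
force: [0.5, -0.8, -0.6]
opening: 0.0931
```

```bash
python3 -c "
from h import *
st()
plan(.45,-.1,.27,-13)
plan(.386,.227,.24,0)
"
```

```text
t 0.88 p [ 0.4117 -0.3343  0.253 ] zyaw -16.36 xdn [ 0.     0.001 -1.   ] F [ 0.5 -0.8 -0.6] op 0.0931 q [-0.78 -0.07  1.63  0.    1.58 -0.49]
shift [-1.69 23.56 -2.92] turn [-3.4 -0.  -0. ] alt [176.6  -0.    0. ]
shift [  1.32  53.13 -18.27] turn [-16.4   0.   -0. ] alt [163.6  -0.   -0. ]
```

>>> jog_arm(
  targets=[
    [-5,25,-2,-3,0,0,0],
    [-5,25,-2,-3,0,0,0],
    [-5,25,-2,-3,0,0,0],
    [-5,25,-2,-3,0,0,0],
    [-5,25,-2,-3,0,0,0],
  ],
)

```text
t: 1.5
tool_pos: [0.4637, -0.0855, 0.3044]
orientation: [0.18, 1.561, -0.178]
force: [-0.1, 0.2, -0.9]
opening: 0.093
```

```bash
python3 -c "
from h import *
st()
c=snap('wrist','w1')
print(-np.array(c['R']).T@c['t'])
plan(.386,.18,.24,0)
"
```

```text
t 1.5 p [ 0.4637 -0.0855  0.3044] zyaw -13.07 xdn [ 0.002  0.001 -1.   ] F [-0.1  0.2 -0.9] op 0.093 q [-0.29 -0.24  1.69  0.    1.69 -0.06]
[ 0.47878763 -0.01681587  0.47047534]
shift [  6.39  24.19 -13.62] turn [-13.1   0.1  -0. ] alt [ 1.669e+02 -1.000e-01 -1.000e-01]
```

View pics/w1.png

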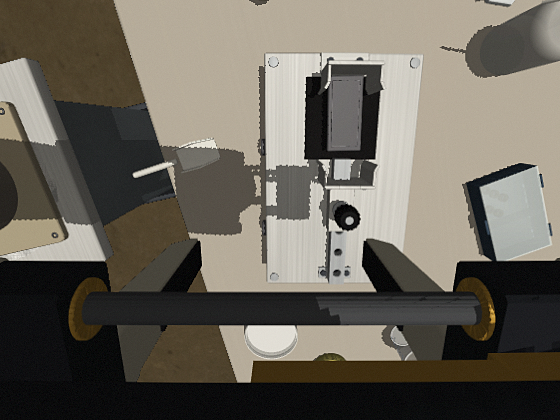

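The wrist view shows the whole shaker, with platform corners near (265,54), (421,56), (405,282) and (266,283). Box A's lid is at (345,115) and the knob is at (348,217).

```bash
python3 -c "
from h import *
w=cv2.imread('pics/w1.png')
cv2.imwrite('pics/w1a.png',crop(w,(250,40,430,170),4.4))
cv2.imwrite('pics/w1b.png',crop(w,(250,160,430,290),4.4))
"
```

```text
(no output)
```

View pics/w1a.png

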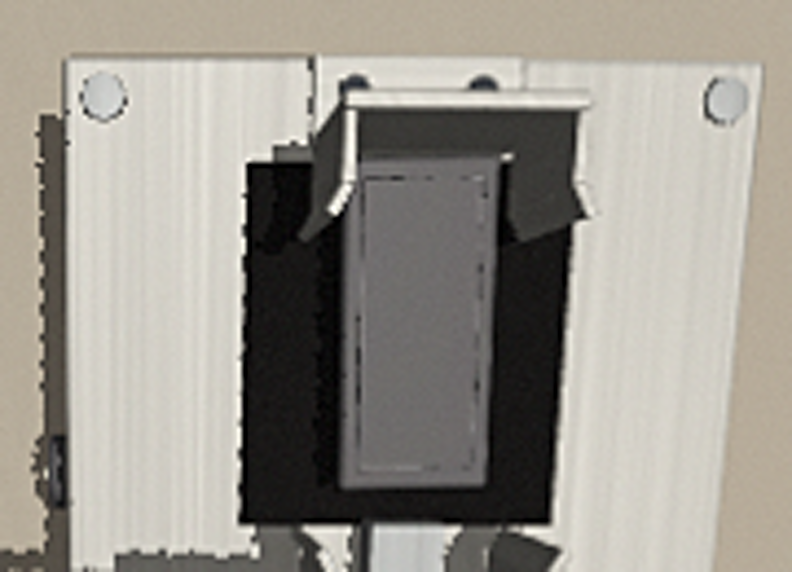

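View pics/w1b.png

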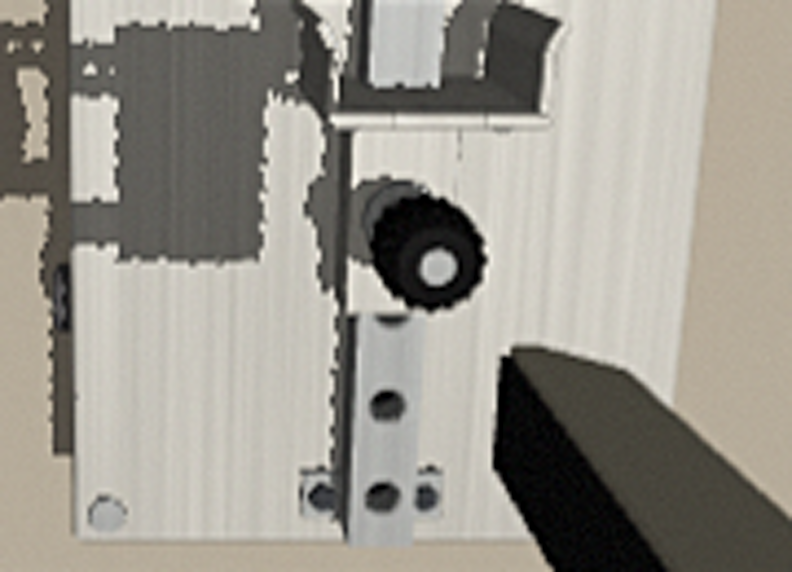

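```bash
python3 - <<'E'
from fit import *
W=optics.read_camera("wrist")
a=lambda *p: un(p,250,40,4.4); b=lambda *p: un(p,250,160,4.4)
pts=[(-.095,.15,.072,*a((65,58))[0]),(.095,.15,.072,*a((763,65))[0]),(-.095,-.15,.072,*b((75,538))[0]),
(0,-.094,.092,*b((387,405))[0]),(0,-.124,.092,*b((383,497))[0]),(0,-.034,.146,*b((437,266))[0]),
(-.028,.003,.138,*b((333,125))[0]),(.028,.003,.138,*b((546,124))[0]),(-.028,.125,.138,*a((346,109))[0]),(.028,.125,.138,*a((590,104))[0])]
pts=np.array(pts)
def res(p):
    c,s=np.cos(p[2]),np.sin(p[2])
    X=np.c_[c*pts[:,0]-s*pts[:,1]+p[0],s*pts[:,0]+c*pts[:,1]+p[1],pts[:,2]]
    return (np.array([proj(W,x) for x in X])-pts[:,3:]).ravel()
r=least_squares(res,[.536,-.097,-.226],loss='soft_l1');print(r.x,np.degrees(r.x[2]),res(r.x).reshape(-1,2).round(1))
bx=a((343,157),(501,155),(489,487),(338,487))
x,d,f=fit([(W,bx)],.04,.084,.099);print("A",x,d,f)
c,s=np.cos(r.x[2]),np.sin(r.x[2]);rr=np.array([[c,-s],[s,c]])
print("A in shaker",rr.T@(x[:2]-r.x[:2]),"foot",rr@[0,.079]+r.x[:2],"knob",rr@[0,-.034]+r.x[:2])
E
```

```text
[ 0.53638958 -0.09828358 -0.2301511 ] -13.186686784991837 [[-1.  -0.5]
 [ 1.5 -1.4]
 [-0.4  1.9]
 [ 0.1  0.9]
 [-0.1  0.9]
 [ 0.1  0.7]
 [-1.7 -2.1]
 [ 1.4 -1.8]
 [-0.4  0.1]
 [ 0.6  1.5]]
A [ 0.55317129 -0.02036734 -0.20850984] -11.946733739366463 [ 0.1  0.9 -0.3  0.3  0.1 -0.6  0.1 -0.4]
A in shaker [-0.00143541  0.07969006] foot [ 0.55441143 -0.02136665] knob [ 0.52863334 -0.13138706]
```

>>> jog_arm(
  targets=[
    [3,10,-4,-8,0,0,0],
    [8,20,-11,-13,0,0,0],
    [10,24,-13.6,-13,0,0,0],
    [10,24,-13.6,-13,0,0,0],
    [10,24,-13.6,-13,0,0,0],
  ],
)

```text
t: 2.22
tool_pos: [0.3848, 0.1768, 0.2016]
orientation: [0.004, 1.571, -0.005]
force: [0.9, 0.1, -0.3]
opening: 0.0929
```

```bash
python3 -c "
from h import *
st()
c=snap('wrist','w2')
plan(.386,.227,.004,0)
"
```

```text
t 2.23 p [0.3848 0.1768 0.2016] zyaw -0.3 xdn [-0.001 -0.001 -1.   ] F [ 0.9  0.1 -0.3] op 0.0929 q [ 0.31 -0.36  1.97 -0.    1.53  0.32]
shift [19.55  4.7   0.41] turn [-0.2 -0.2 -0.1] alt [ 1.798e+02 -1.000e-01  4.000e-01]
```

View pics/w2.png

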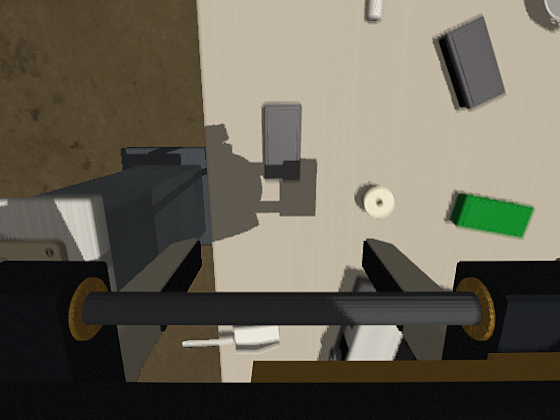

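```bash
python3 -c "
from h import *
w=cv2.imread('pics/w2.png')
cv2.imwrite('pics/w2a.png',crop(w,(245,90,325,190),6))
cv2.imwrite('pics/w2b.png',crop(w,(420,0,540,120),5))
"
```

```text
(no output)
```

View pics/w2a.png

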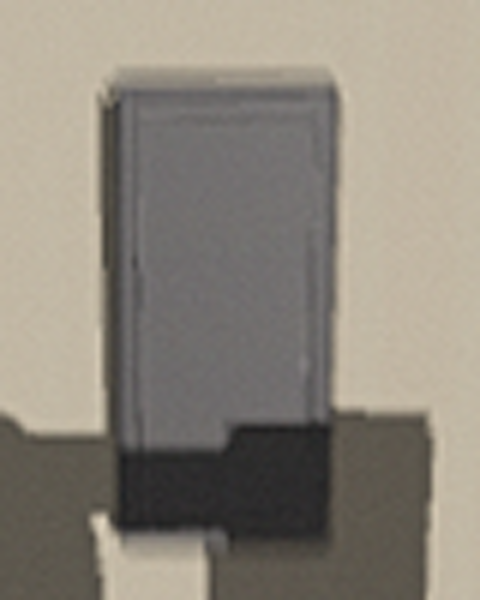

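View pics/w2b.png

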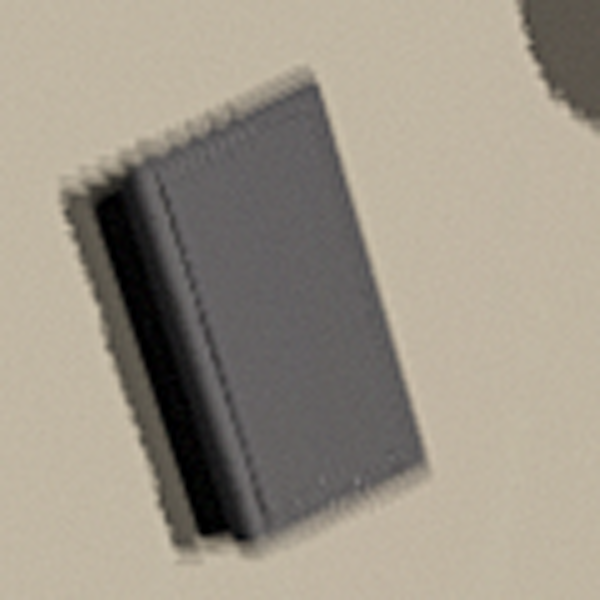

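```bash
python3 -c "
from h import *
st()
c=snap('wrist','w3')
w=cv2.imread('pics/w3.png')
cv2.imwrite('pics/w3a.png',np.hstack([crop(w,(245,90,325,190),5),crop(w,(430,0,510,100),5)[:, :]])[:, :800])
import pickle;pickle.dump({k:c[k] for k in c},open('w3.pkl','wb'))
"
```

```text
t 2.27 p [0.3825 0.1799 0.1995] zyaw -0.22 xdn [-0.004  0.001 -1.   ] F [-1.   2.3 -1.8] op 0.0935 q [ 0.32 -0.36  1.97  0.    1.53  0.32]
```

View pics/w3a.png

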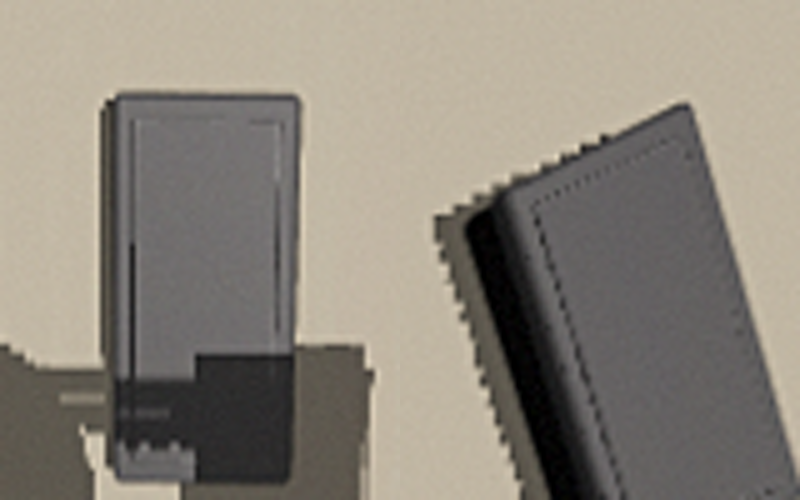

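```bash
python3 -c "
from h import *
w=cv2.imread('pics/w3.png')
cv2.imwrite('pics/w3b.png',crop(w,(425,5,525,125),5))
"
python3 - <<'E'
from fit import *
import pickle;W=pickle.load(open('w3.pkl','rb'))
print(*fit([(W,un([(115,95),(300,95),(292,482),(113,482)],245,90,5))],.04,.084,.024))
st();plan(.386,.227,.06,0)
E
```

```text
[ 0.38614135  0.22738848 -0.01153302] -0.6607935404551415 [ 0.1  0.6  0.1  0.9  0.5 -0.5 -0.6 -0.8]
t 2.33 p [0.3836 0.1777 0.2005] zyaw -0.1 xdn [-0.004 -0.001 -1.   ] F [ 0.5 -1.5  0.2] op 0.0928 q [ 0.31 -0.36  1.97  0.    1.53  0.31]
shift [14.05  4.94  0.29] turn [-0.1 -0.2  0. ] alt [1.799e+02 1.000e-01 3.000e-01]
```

View pics/w3b.png

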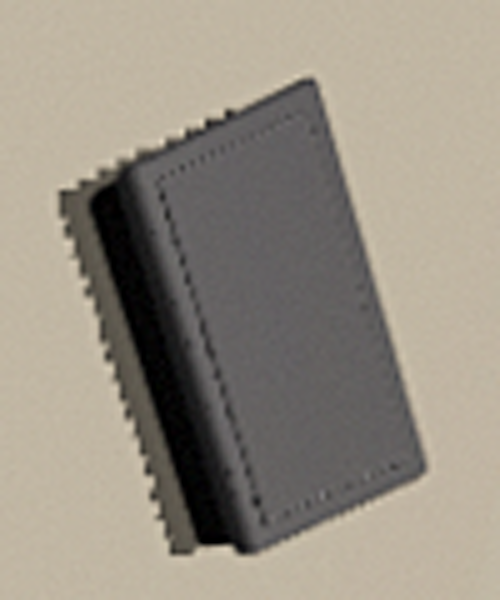

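```bash
python3 - <<'E'
from fit import *
import pickle;W=pickle.load(open('w3.pkl','rb'))
print(*fit([(W,un([(130,165),(315,78),(427,470),(247,553)],425,5,5))],.04,.084,.024))
E
```

```text
[0.58613535 0.30726469 0.44008399] 25.214955227264532 [ 0.1  1.1  0.6  0.9  0.4 -1.5 -1.  -0.2]
```

>>> jog_arm(
  targets=[
    [5,3,0.2,-0.5,0,0,0],
    [10,5,0.3,-0.5,0,0,0],
    [14,5,0.3,-0.5,0,0,0],
    [14,5,0.3,-0.5,0,0,0],
    [14,5,0.3,-0.5,0,0,0],
  ],
)

```text
t: 2.95
tool_pos: [0.3877, 0.2268, 0.0621]
orientation: [-0.004, 1.573, 0.004]
force: [1.0, 0.5, 0.5]
opening: 0.093
```

```bash
python3 -c "
from h import *
st()
c=snap('wrist','w4')
st()
plan(.386,.2275,.006,-.6)
"
```

```text
t 2.95 p [0.3877 0.2268 0.0621] zyaw 0.3 xdn [-0.002 -0.    -1.   ] F [1.  0.5 0.5] op 0.093 q [ 0.41 -0.15  2.06  0.    1.23  0.41]
t 3.0 p [0.3881 0.2273 0.0627] zyaw 0.31 xdn [-0.001  0.    -1.   ] F [ 0.6 -0.2 -0.9] op 0.0934 q [ 0.41 -0.15  2.06  0.    1.23  0.41]
shift [ 5.67  0.02 -0.21] turn [ 0.9 -0.1 -0. ] alt [-1.791e+02  0.000e+00 -1.000e-01]
```

View pics/w4.png

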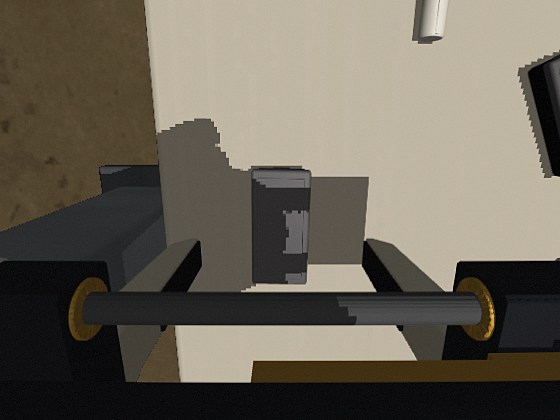

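The box sits at (281,225), midway between the fingers at (200,245) and (365,245), so I'll descend and grip it.

>>> jog_arm(
  squeeze=15,
  targets=[
    [3,0,-0.2,1,0,0,0],
    [5.7,0,-0.2,1,0,0,0],
    [5.7,0,-0.2,1,0,0,0.2],
    [5.7,0,-0.2,1,0,0,0.8],
    [5.7,0,-0.2,1,0,0,0.8],
  ],
)

```text
t: 3.62
tool_pos: [0.3877, 0.2279, 0.0076]
orientation: [0.011, 1.569, -0.008]
force: [-1.1, 0.9, 0.6]
opening: 0.0676
```

>>> jog_arm(
  targets=[
    [0,0,0,0,0,0,0.8],
    [0,0,0,0,0,0,0.8],
    [0,0,0,0,0,0,0.8],
  ],
)

```text
t: 4.0
tool_pos: [0.3877, 0.228, 0.0079]
orientation: [0.011, 1.569, -0.008]
force: [0.3, 0.2, 4.4]
opening: 0.0397
```

```bash
python3 -c "
from h import *
st()
c=snap('wrist','w5')
plan(.52,.03,.25,-12.5)
"
```

```text
t 4.0 p [0.3877 0.228  0.0079] zyaw -0.69 xdn [ 0.002  0.002 -1.   ] F [0.3 0.2 4.4] op 0.0397 q [ 0.42 -0.06  2.09  0.    1.11  0.43]
shift [-24.22 -19.59  13.51] turn [11.8  0.1 -0.1] alt [-168.2    0.2    0.2]
```

View pics/w5.png

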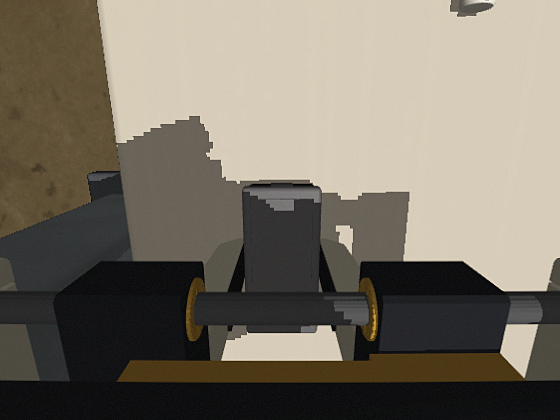

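>>> jog_arm(
  targets=[
    [-6,0,0,0,0,0,0.8],
    [-12,0,0,0,0,0,0.8],
    [-18,-5,4,3,0,0,0.8],
    [-22,-10,7,9,0,0,0.8],
    [-22,-14,10,12,0,0,0.8],
  ],
)

```text
t: 4.68
tool_pos: [0.478, 0.0988, 0.2266]
orientation: [0.177, 1.558, -0.172]
force: [1.6, 0.3, -0.9]
opening: 0.0397
```

```bash
python3 -c "
from h import *
st()
plan(.5535,-.021,.21,-12.7)
"
```

```text
t 4.67 p [0.478  0.0988 0.2266] zyaw -12.74 xdn [ 0.006  0.003 -1.   ] F [ 1.6  0.3 -0.9] op 0.0397 q [ 0.1  -0.19  1.79  0.    1.54  0.32]
shift [  1.67 -10.03   9.99] turn [-0.   0.3 -0.2] alt [180.   -0.3  -0.5]
```

>>> jog_arm(
  targets=[
    [1.6,-5,5,0,0,0,0.8],
    [1.6,-10,10,0,0.3,-0.2,0.8],
    [1.6,-10,10,0,0.3,-0.2,0.8],
    [1.6,-10,10,0,0.3,-0.2,0.8],
    [1.6,-10,10,0,0.3,-0.2,0.8],
  ],
)

```text
t: 5.3
tool_pos: [0.553, -0.0194, 0.2106]
orientation: [0.175, 1.564, -0.173]
force: [1.0, 0.4, -0.7]
opening: 0.0396
```

```bash
python3 -c "
from h import *
st()
c=snap('wrist','w6');snap('side','s6',(230,130,360,230),6);snap('top','t6',(240,140,380,250),5)
import pickle;pickle.dump(c,open('w6.pkl','wb'))
st()
plan(.5537,-.021,.14,-12.7)
"
```

```text
t 5.3 p [ 0.553  -0.0194  0.2106] zyaw -12.69 xdn [-0.     0.001 -1.   ] F [ 1.   0.4 -0.7] op 0.0396 q [-0.13  0.01  1.63  0.    1.5   0.09]
t 5.45 p [ 0.5532 -0.0193  0.211 ] zyaw -12.63 xdn [ 0.001  0.    -1.   ] F [-0.8  0.3 -1.9] op 0.0401 q [-0.13  0.01  1.63  0.    1.5   0.09]
shift [ 7.1  -0.16  0.08] turn [ 0.1  0.  -0. ] alt [-1.799e+02  1.000e-01  1.000e-01]
```

View pics/w6.png

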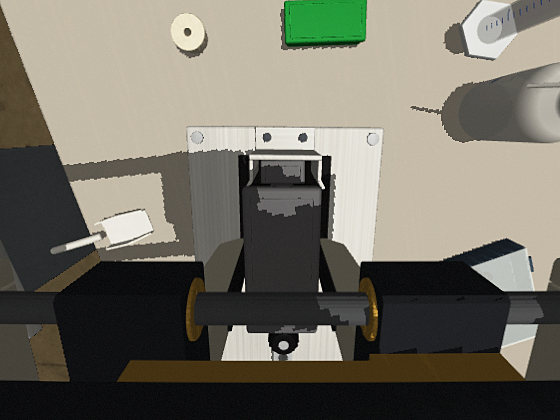

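View pics/s6.png

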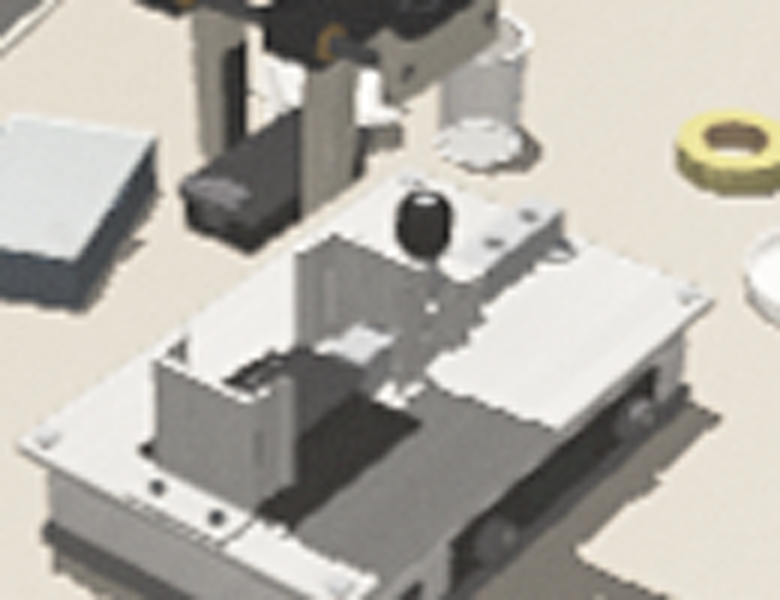

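```bash
python3 -c "
from h import *
w=cv2.imread('pics/w6.png')
cv2.imwrite('pics/w6a.png',crop(w,(180,120,390,270),3.8))
cv2.imwrite('pics/w6b.png',crop(w,(230,250,350,350),6))
"
```

```text
(no output)
```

View pics/w6a.png

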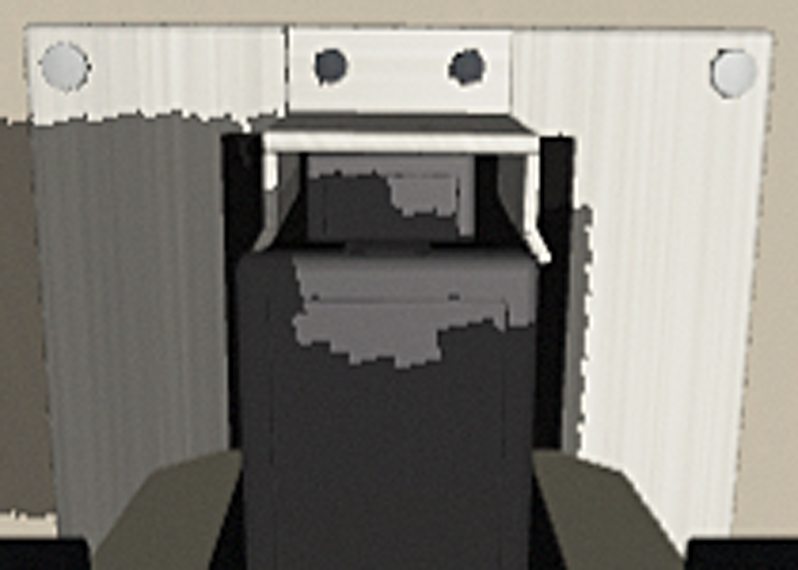

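View pics/w6b.png

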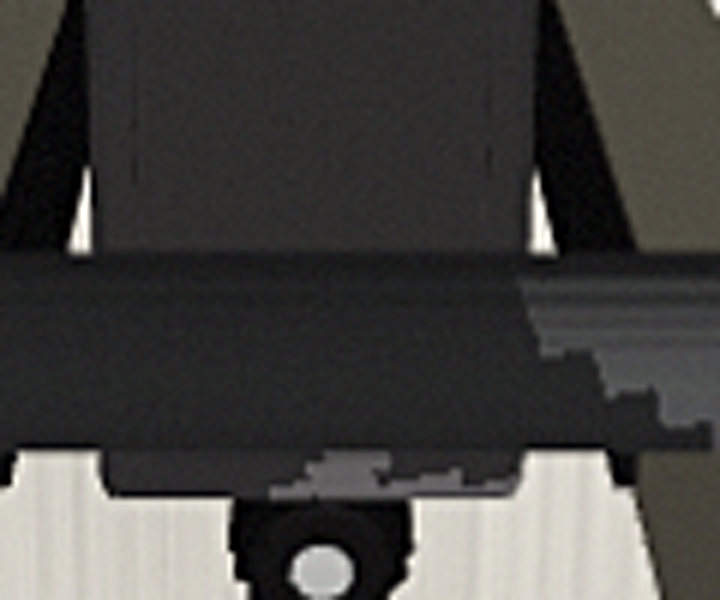

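```bash
python3 - <<'E'
from fit import *
import pickle
W=pickle.load(open('w6.pkl','rb'))
a=lambda *p: un(p,180,120,3.8); b=lambda *p: un(p,230,250,6)
pts=[(-.095,.15,.072,*a((25,26))[0]),(.095,.15,.072,*a((772,32))[0]),(-.028,.125,.138,*a((265,152))[0]),(.028,.125,.138,*a((540,152))[0]),(0,-.034,.146,*b((323,571))[0])]
pts=np.array(pts)
def res(p):
    c,s=np.cos(p[2]),np.sin(p[2])
    X=np.c_[c*pts[:,0]-s*pts[:,1]+p[0],s*pts[:,0]+c*pts[:,1]+p[1],pts[:,2]]
    return (np.array([proj(W,x) for x in X])-pts[:,3:]).ravel()
r=least_squares(res,[.536,-.097,-.226]);print("shaker",r.x,np.degrees(r.x[2]),r.fun.round(1))
c,s=np.cos(r.x[2]),np.sin(r.x[2]);rr=np.array([[c,-s],[s,c]])
for z in (.225,.227): 
    x,d,f=fit([(W,a((238,255),(540,255))+b((103,495),(523,493)))],.04,.084,z);print("held",x,d,f)
    print("held in shaker",rr.T@(x[:2]-r.x[:2]))
for p,q in (((306,235),(474,235)),):
    m=a(p,q); P=[at_z(W,*k,.099) for k in m]; print("A edges in shaker",[rr.T@(k[:2]-r.x[:2]) for k in P])
E
```

```text
shaker [ 0.5371381  -0.09721961 -0.22865449] -13.100937194880277 [-1.4 -0.6  1.8 -0.7 -0.7  0.3  0.3  0.8  0.1  0.3]
held [ 0.55274681 -0.01956653  2.91961368] 167.2815415581111 [ 0.6 -0.5 -0.7 -0.5 -0.3  0.5  0.4  0.9]
held in shaker [-0.00239896  0.07916992]
held [ 0.55291415 -0.01881025 -0.22197637] -12.71830907094715 [-0.8  1.6  0.8  2.   1.1 -1.3 -1.2 -1.3]
held in shaker [-0.00240739  0.07994445]
A edges in shaker [array([-0.02205089,  0.10166795]), array([0.01790647, 0.10196224])]
```

>>> jog_arm(
  targets=[
    [4,0,0.08,0,0,0,0.8],
    [8,0,0.08,0,0,0,0.8],
    [9.6,0,0.08,0,0,0,0.8],
    [9.8,0,0.08,0,0,0,0.8],
    [9.8,0,0.08,0,0,0,0.8],
  ],
)

```text
t: 6.08
tool_pos: [0.5552, -0.0194, 0.1148]
orientation: [0.173, 1.561, -0.172]
force: [0.7, -0.8, -0.7]
opening: 0.0402
```

```bash
python3 -c "
from h import *
st()
c=snap('wrist','w7');snap('side','s7',(230,130,360,230),6)
st()
plan(.5537,-.0195,.107,-12.7)
"
```

```text
t 6.08 p [ 0.5552 -0.0194  0.1148] zyaw -12.62 xdn [ 0.003  0.    -1.   ] F [ 0.7 -0.8 -0.7] op 0.0402 q [-0.13  0.08  1.73  0.    1.32  0.09]
t 6.17 p [ 0.5554 -0.0195  0.115 ] zyaw -12.63 xdn [ 0.004  0.    -1.   ] F [ 1.   0.1 -1.7] op 0.0401 q [-0.13  0.08  1.73  0.    1.32  0.09]
shift [ 0.8  -0.04 -0.17] turn [ 0.1  0.2 -0.1] alt [-1.799e+02  1.000e-01  3.000e-01]
```

View pics/w7.png

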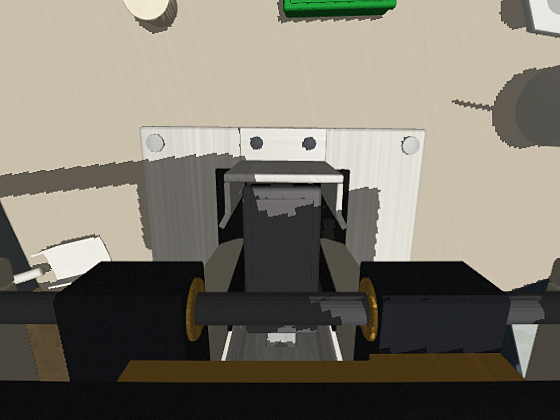

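View pics/s7.png

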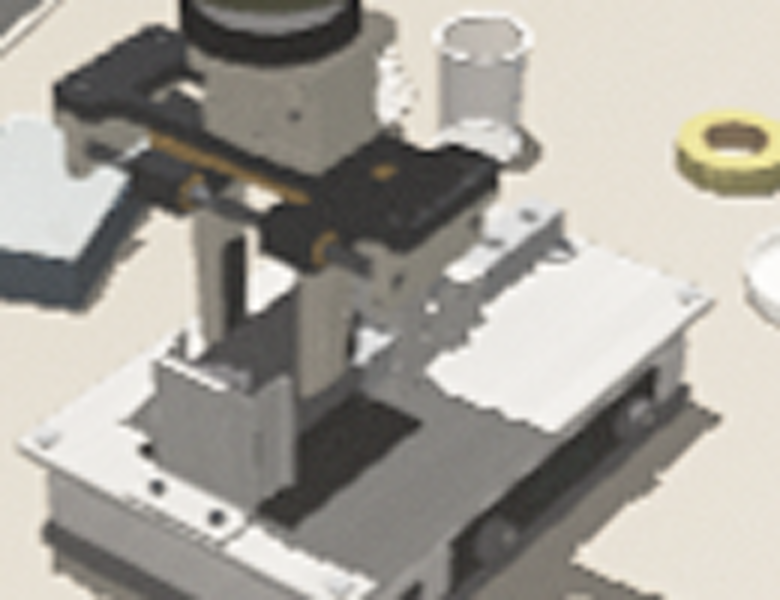

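```bash
python3 -c "
from h import *
w=cv2.imread('pics/w7.png')
cv2.imwrite('pics/w7a.png',crop(w,(210,150,360,250),5.2))
"
```

```text
(no output)
```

View pics/w7a.png

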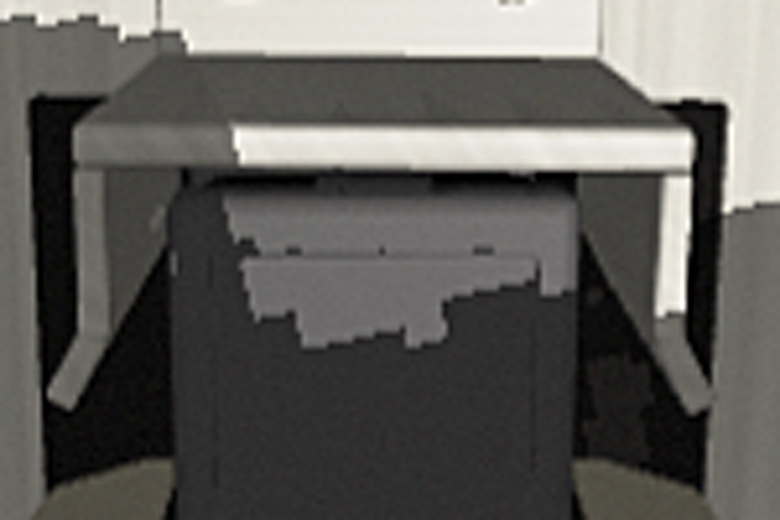

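```bash
python3 - <<'E'
from fit import *
W=optics.read_camera("wrist"); st()
a=lambda *p: un(p,210,150,5.2)
p=at_z(W,*a((380,171))[0],.138); yd=np.array([np.sin(np.radians(13.1)),np.cos(np.radians(13.1))])
for z in (.130,.131,.132):
    q=at_z(W,*a((380,188))[0],z); print(z,(p-q)[:2]@yd)
E
```

```text
t 6.22 p [ 0.5553 -0.0195  0.1148] zyaw -12.63 xdn [ 0.004  0.    -1.   ] F [ 0.3  0.  -1.9] op 0.0399 q [-0.13  0.08  1.73  0.    1.32  0.09]
0.13 0.0030386543219663806
0.131 0.0028521138036482095
0.132 0.002665573285330063
```

>>> jog_arm(
  targets=[
    [0.4,-0.07,0,0,0.2,0,0.8],
    [0.65,-0.07,0,0,0.2,0,0.8],
    [0.8,-0.07,0,0,0.2,0,0.8],
    [0.8,-0.07,0,0,0.2,0,0.8],
  ],
)

```text
t: 6.72
tool_pos: [0.5551, -0.0203, 0.1068]
orientation: [0.174, 1.564, -0.172]
force: [-1.2, -0.6, 0.4]
opening: 0.0395
```

```bash
python3 -c "
from h import *
st()
c=snap('side','s8',(240,150,330,220),8)
"
```

```text
t 6.72 p [ 0.5551 -0.0203  0.1068] zyaw -12.64 xdn [ 0.     0.001 -1.   ] F [-1.2 -0.6  0.4] op 0.0395 q [-0.13  0.09  1.74  0.    1.31  0.09]
```

View pics/s8.png

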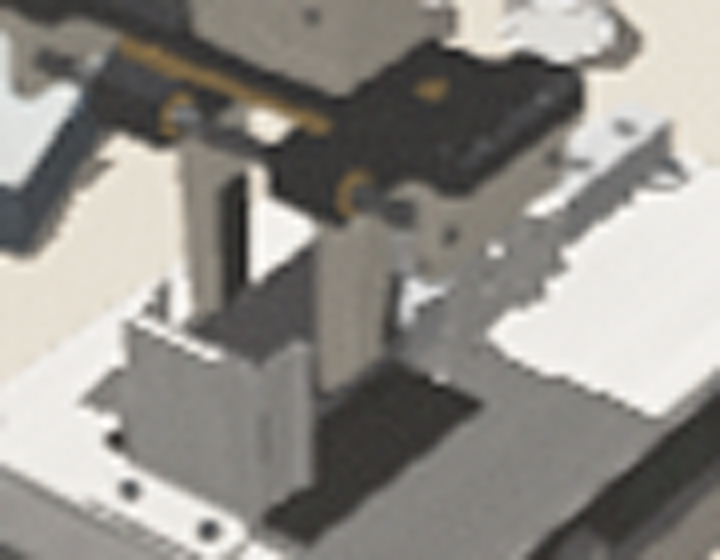

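Force is about 0, so there is no clear contact yet. I'll lower in small steps until I feel it.

>>> jog_arm(
  targets=[
    [0.1,0,0,0,0,0,0.8],
    [0.1,0,0,0,0,0,0.8],
  ],
)

```text
t: 7.02
tool_pos: [0.5552, -0.0203, 0.1068]
orientation: [0.174, 1.564, -0.172]
force: [-4.0, 0.7, 6.1]
opening: 0.0399
```

>>> jog_arm(
  targets=[
    [0.1,0,0,0,0,0,0.8],
    [0.1,0,0,0,0,0,0.8],
  ],
)

```text
t: 7.28
tool_pos: [0.5554, -0.0203, 0.1068]
orientation: [0.174, 1.563, -0.172]
force: [-4.2, 0.2, 8.1]
opening: 0.0399
```

>>> jog_arm(
  targets=[
    [-0.1,0,0,0,0,0,0.8],
    [-0.1,0,0,0,0,0,0.3],
    [-0.1,0,0,0,0,0,0.3],
    [-4,0,0,0,0,0,0.3],
    [-9,0,0,0,0,0,0],
  ],
)

```text
t: 7.9
tool_pos: [0.5541, -0.0202, 0.1961]
orientation: [0.174, 1.567, -0.173]
force: [1.3, 0.4, 0.5]
opening: 0.071
```

```bash
python3 -c "
from h import *
st()
c=snap('wrist','w9');snap('side','s9',(230,130,360,230),6)
plan(.56,.23,.2,25.5)
"
```

```text
t 7.9 p [ 0.5541 -0.0202  0.1961] zyaw -12.63 xdn [-0.003  0.001 -1.   ] F [1.3 0.4 0.5] op 0.071 q [-0.13  0.02  1.64  0.    1.48  0.09]
shift [ 0.36 24.5  -5.37] turn [-38.1   0.6   0.1] alt [ 1.419e+02  1.000e-01 -8.000e-01]
```

View pics/w9.png

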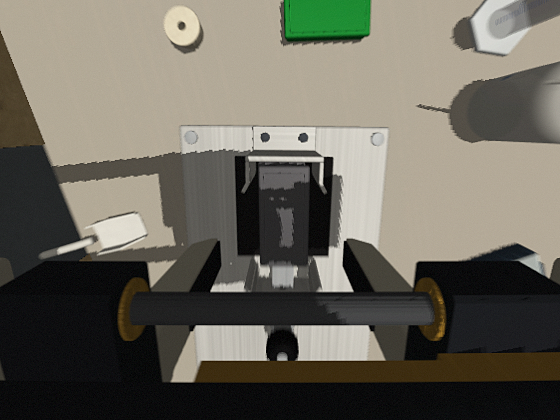

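View pics/s9.png

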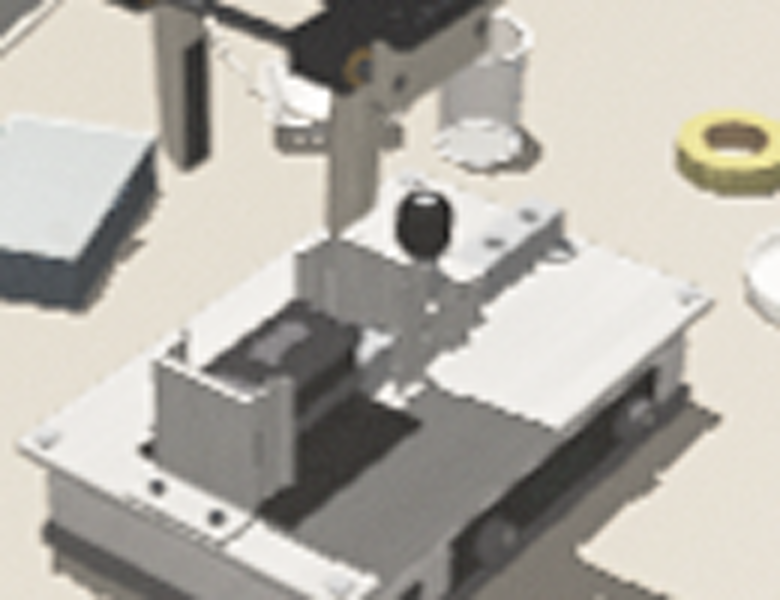

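>>> jog_arm(
  targets=[
    [0,6,-2,-10,0,0,0],
    [0,12,-3,-20,0,0,0],
    [0,18,-4,-30,0,0,0],
    [0,23,-5.4,-38,0,0,0],
    [0,23,-5.4,-38,0.5,0,0],
  ],
)

```text
t: 8.62
tool_pos: [0.5553, 0.219, 0.2026]
orientation: [-0.353, 1.541, 0.351]
force: [-0.4, -0.3, 0.3]
opening: 0.0927
```

```bash
python3 -c "
from h import *
st()
T=optics.read_camera('top')
c=snap('wrist','w10')
import pickle;pickle.dump(c,open('w10.pkl','wb'))
st()
plan(.586,.307,.07,25.5)
t=cv2.imread('pics/top0.png');cv2.imwrite('pics/t10.png',crop(t,(150,110,290,220),5))
"
```

```text
t 8.62 p [0.5553 0.219  0.2026] zyaw 25.72 xdn [ 0.001 -0.001 -1.   ] F [-0.4 -0.3  0.3] op 0.0927 q [ 0.29  0.13  1.52 -0.    1.49 -0.16]
t 8.72 p [0.5561 0.2156 0.2027] zyaw 25.38 xdn [ 0.001 -0.002 -1.   ] F [ 0.2 -0.7 -0.2] op 0.0931 q [ 0.29  0.13  1.52 -0.    1.49 -0.16]
shift [13.25  7.01  6.61] turn [-0.1  0.   0.2] alt [179.9   0.2  -0. ]
```

View pics/w10.png

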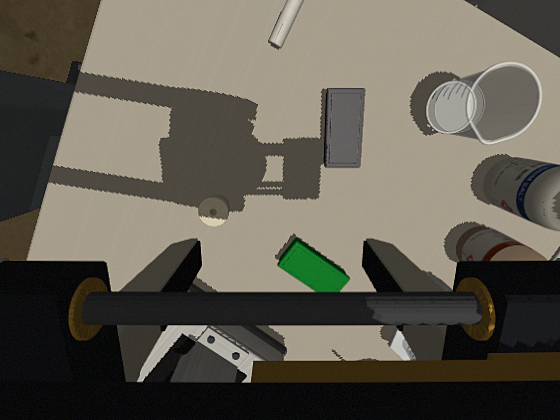

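View pics/t10.png

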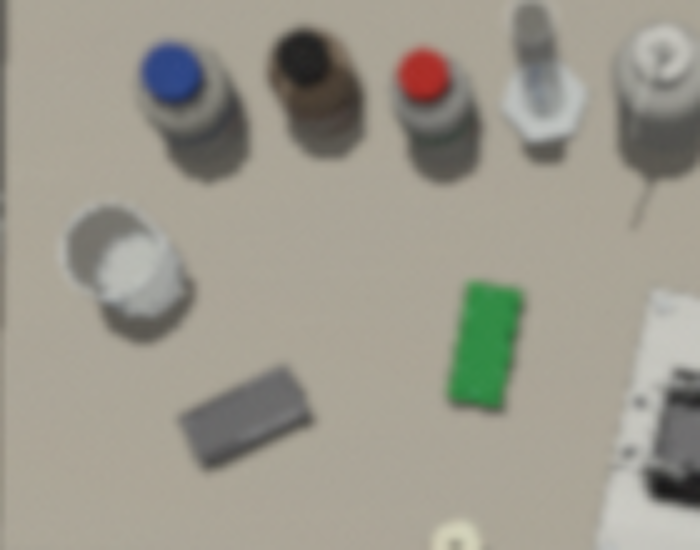

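The wrist view shows box C at (344,128), upright in the frame. The beaker base is at about (450,105) and its rim at about (505,102). Next I'll work out the clearance between the beaker and the gripper body.

```bash
python3 - <<'E'
from fit import *
import pickle
W=pickle.load(open('w10.pkl','rb')); T=optics.read_camera("top")
w=cv2.imread('pics/w10.png');cv2.imwrite('pics/w10a.png',crop(w,(305,70,385,190),5))
yaw=np.radians(25.4); ex=np.array([np.cos(yaw),np.sin(yaw)]); ey=np.array([-ex[1],ex[0]])
B=np.array([.586,.307])
for nm,p in (("base W",at_z(W,452,107,0.003)),("rim W",at_z(W,505,102,.09)),("rimleft",at_z(W,468,102,.09)),("base T",at_z(T,180,166,.0)),("rim T",at_z(T,172.2,159.4,.09))):
    d=p[:2]-B; print(nm,p.round(3),"rel jaw",d@ex,"rel long",d@ey)
E
```

```text
base W [0.69  0.383 0.003] rel jaw 0.1260290835213678 rel long 0.023910653281711575
rim W [0.689 0.382 0.09 ] rel jaw 0.12560358354560752 rel long 0.02335653127324796
rimleft [0.661 0.368 0.09 ] rel jaw 0.09345002874139659 rel long 0.02307116682599343
base T [0.685 0.376 0.   ] rel jaw 0.11912432508449113 rel long 0.01953916265119423
rim T [0.69 0.38 0.09] rel jaw 0.1250514761000924 rel long 0.021041626449282716
```

View pics/w10a.png

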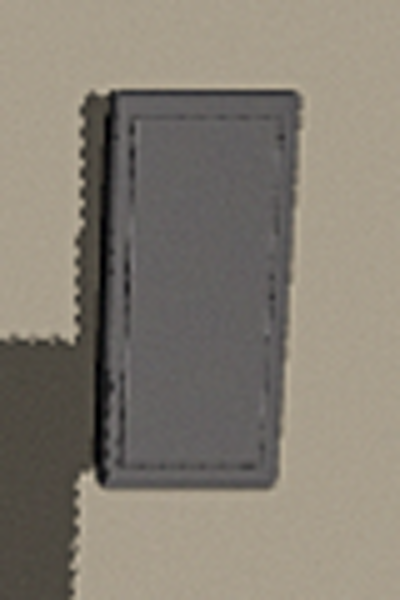

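```bash
python3 - <<'E'
from fit import *
import pickle
W=pickle.load(open('w10.pkl','rb'))
x,d,f=fit([(W,un([(113,92),(300,93),(276,488),(100,488)],305,70,5))],.04,.084,.024);print(x,d,f)
st();plan(x[0],x[1],.07,d)
E
```

```text
[0.5872212  0.30702166 3.58879382] 205.62273940564862 [ 0.5 -0.7 -0.4 -0.5 -0.4  0.7  0.4  0.7]
t 8.78 p [0.5564 0.2148 0.2029] zyaw 25.3 xdn [ 0.002 -0.002 -1.   ] F [-0.2 -0.3 -0.3] op 0.093 q [ 0.28  0.13  1.52 -0.    1.49 -0.16]
shift [13.27  7.06  6.72] turn [-0.3  0.   0.2] alt [ 1.797e+02  3.000e-01 -1.000e-01]
```

>>> jog_arm(
  targets=[
    [3,5,5,0,0,0,0],
    [8,7,6.65,-0.5,0,0.2,0],
    [13.2,7.05,6.65,-0.5,0,0.2,0],
    [13.2,7.05,6.65,-0.5,0,0.2,0],
    [13.2,7.05,6.65,-0.5,0,0.2,0],
  ],
)

```text
t: 9.4
tool_pos: [0.588, 0.3056, 0.0729]
orientation: [-0.351, 1.54, 0.352]
force: [-0.2, -0.1, 0.2]
opening: 0.0931
```

```bash
python3 -c "
from h import *
c=snap('wrist','w11')
st()
plan(.5867,.307,.012,25.8)
"
```

```text
t 9.45 p [0.5889 0.3062 0.0743] zyaw 25.7 xdn [ 0.004  0.002 -1.   ] F [0.5 0.1 1.4] op 0.0932 q [ 0.4   0.4   1.44  0.    1.3  -0.05]
shift [ 6.23  0.17 -0.19] turn [-0.1  0.3 -0. ] alt [179.9  -0.   -0.5]
```

View pics/w11.png

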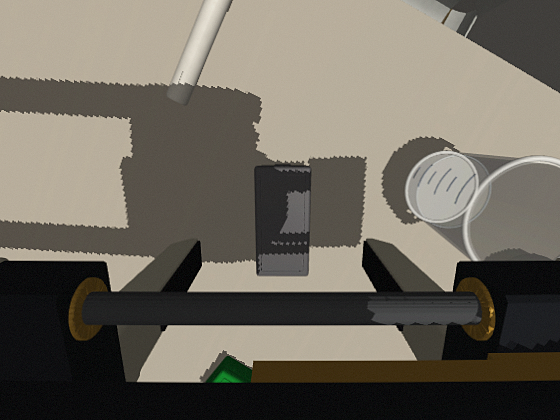

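>>> jog_arm(
  targets=[
    [2.5,0,-0.2,0,0.3,0,0],
    [4.5,0,-0.2,0,0.3,0,0],
    [5.6,0,-0.2,0,0.3,0,0],
    [6.1,0,-0.2,0,0.3,0,0],
    [6.1,0,-0.2,0,0.3,0,0],
  ],
)

```text
t: 10.07
tool_pos: [0.587, 0.3054, 0.0128]
orientation: [-0.352, 1.543, 0.352]
force: [-0.2, 1.0, 1.0]
opening: 0.0931
```

```bash
python3 -c "
from h import *
c=snap('side','s12',(100,190,300,340),4)
st()
plan(.5867,.307,.012,25.8)
"
```

```text
t 10.12 p [0.5875 0.3056 0.0134] zyaw 25.7 xdn [-0.  0. -1.] F [ 0.6  0.3 -0.1] op 0.0929 q [ 0.4   0.47  1.47  0.    1.2  -0.05]
shift [ 0.14  0.16 -0.01] turn [-0.1  0.  -0. ] alt [179.9  -0.   -0. ]
```

View pics/s12.png

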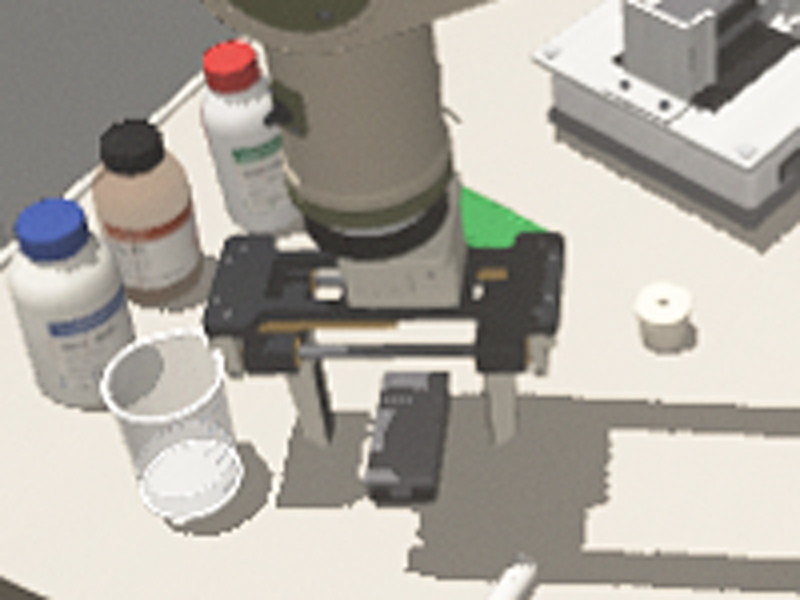

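>>> jog_arm(
  targets=[
    [0.1,0.1,0,0,0,0,0.4],
    [0.1,0.1,0,0,0,0,0.8],
    [0.1,0.1,0,0,0,0,0.8],
    [0.1,0.1,0,0,0,0,0.8],
    [0.1,0.1,0,0,0,0,0.8],
  ],
)

```text
t: 10.75
tool_pos: [0.5871, 0.3065, 0.0125]
orientation: [-0.352, 1.542, 0.352]
force: [0.4, -0.6, 0.5]
opening: 0.0475
```

```bash
python3 -c "
from h import *
c=snap('wrist','w13')
st()
"
```

```text
t 10.8 p [0.5871 0.3065 0.0125] zyaw 25.7 xdn [-0.  0. -1.] F [ 1.1 -0.2 -0.3] op 0.0437 q [ 0.4   0.47  1.47  0.    1.2  -0.05]
```

View pics/w13.png

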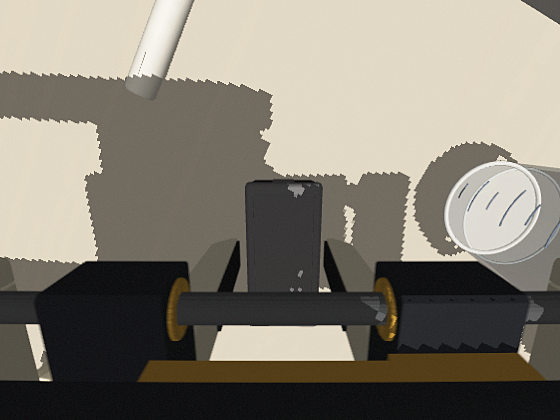

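>>> jog_arm(
  targets=[
    [0,0,0,0,0,0,0.8],
    [0,0,0,0,0,0,0.8],
    [-1,0,0,0,0,0,0.8],
    [-5,0,0,0,0,0,0.8],
    [-11,0,0,0,0,0,0.8],
  ],
)

```text
t: 11.42
tool_pos: [0.5852, 0.3056, 0.1214]
orientation: [-0.352, 1.547, 0.352]
force: [0.9, 0.6, -0.7]
opening: 0.04
```

```bash
python3 -c "
from h import *
st()
plan(.5545,-.02,.24,-12.7)
"
```

```text
t 11.43 p [0.5852 0.3056 0.1214] zyaw 25.7 xdn [-0.005 -0.002 -1.   ] F [ 0.9  0.6 -0.7] op 0.04 q [ 0.4   0.36  1.41  0.    1.39 -0.05]
shift [-11.79 -28.01 -16.95] turn [38.4 -0.3  0.1] alt [-1.416e+02 -1.000e-01 -4.000e-01]
```

>>> jog_arm(
  targets=[
    [-6,-3,-1,4,0,0,0.8],
    [-11.5,-8,-4,14,0,0,0.8],
    [-11.5,-13,-8,24,0,0,0.8],
    [-11.5,-18,-11,34,0,0,0.8],
    [-11.5,-23,-14,38.4,0,0,0.8],
  ],
)

```text
t: 12.05
tool_pos: [0.56, 0.0461, 0.2384]
orientation: [0.175, 1.566, -0.178]
force: [0.5, -0.2, -0.8]
opening: 0.0397
```

```bash
python3 -c "
from h import *
st()
plan(.5545,-.02,.22,-12.7)
"
```

```text
t 12.05 p [0.56   0.0461 0.2384] zyaw -12.9 xdn [-0.003 -0.002 -1.   ] F [ 0.5 -0.2 -0.8] op 0.0397 q [-0.01  0.02  1.57 -0.    1.56  0.22]
shift [ 1.85 -6.56  0.95] turn [-0.2 -0.1  0.1] alt [179.8   0.2   0.2]
```

>>> jog_arm(
  targets=[
    [1.8,-4,0.6,0,0,0,0.8],
    [1.8,-6.5,0.95,0,0,0,0.8],
    [3,-6.5,0.95,0,0,0,0.8],
    [7.5,-6.5,0.95,0,0,0,0.8],
    [9.3,-6.5,0.95,0,0,0,0.8],
  ],
)

```text
t: 12.68
tool_pos: [0.5527, -0.0184, 0.1426]
orientation: [0.175, 1.57, -0.178]
force: [-0.3, -1.0, -1.0]
opening: 0.0402
```

>>> jog_arm(
  targets=[
    [0,0,0,0,0,0,0.8],
  ],
)

```text
t: 12.8
tool_pos: [0.5515, -0.0175, 0.1411]
orientation: [0.175, 1.574, -0.177]
force: [-0.2, 0.1, -1.0]
opening: 0.0398
```

```bash
python3 -c "
from h import *
st()
c=snap('wrist','w14')
import pickle;pickle.dump(c,open('w14.pkl','wb'))
st()
plan(.5551,-.0203,.145,-12.7)
w=cv2.imread('pics/w14.png');cv2.imwrite('pics/w14a.png',crop(w,(210,150,360,250),5.2))
cv2.imwrite('pics/w14b.png',crop(w,(210,240,360,350),5.2))
snap('side','s14',(230,130,360,230),6)
"
```

```text
t 12.8 p [ 0.5515 -0.0175  0.1411] zyaw -12.81 xdn [-0.01 -0.   -1.  ] F [-0.2  0.1 -1. ] op 0.0398 q [-0.12  0.06  1.71 -0.    1.39  0.1 ]
t 12.85 p [ 0.5521 -0.0175  0.1421] zyaw -12.81 xdn [-0.009 -0.    -1.   ] F [-0.3  0.1 -1.6] op 0.0396 q [-0.12  0.06  1.7  -0.    1.39  0.1 ]
shift [-0.29 -0.2   0.35] turn [-0.1 -0.5  0.1] alt [179.9   0.2   0.8]
```

View pics/w14a.png

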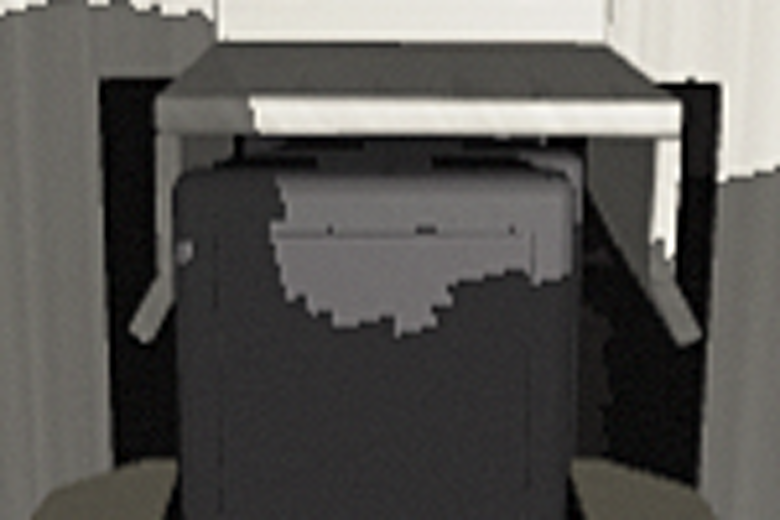

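View pics/w14b.png

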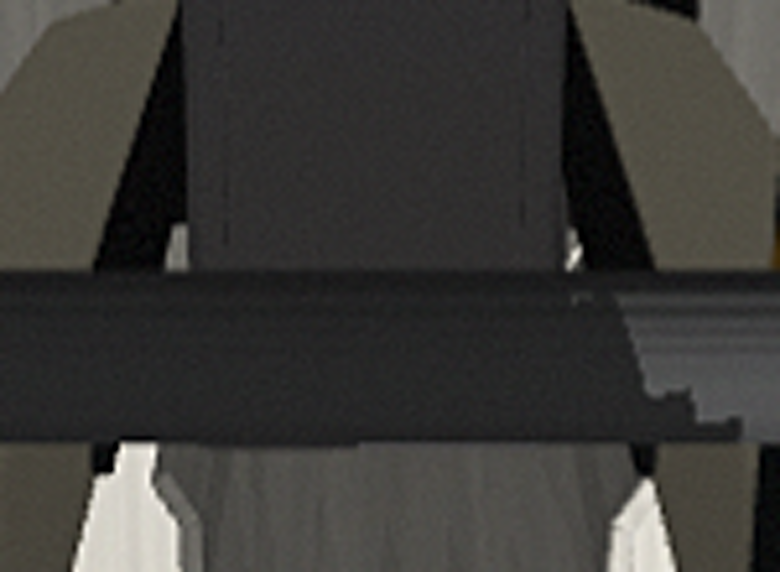

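View pics/s14.png

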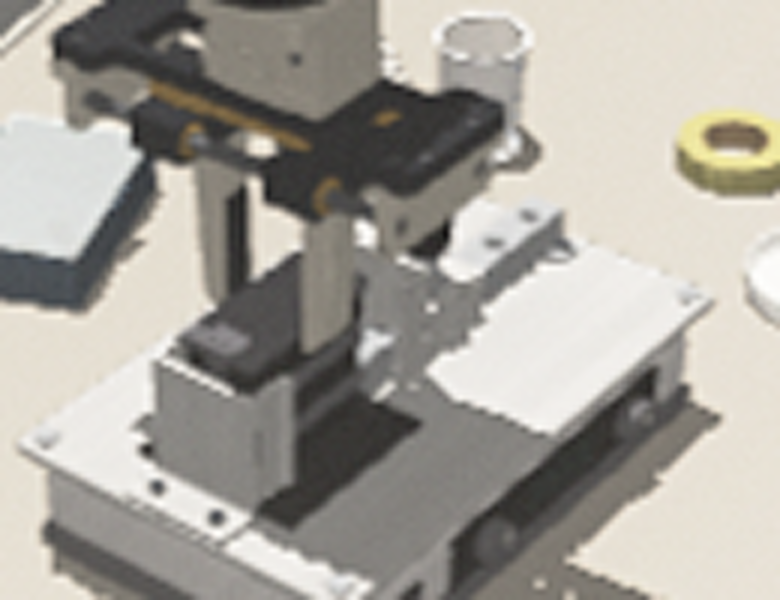

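>>> jog_arm(
  targets=[
    [-0.3,-0.2,0.35,0,-0.5,0,0.8],
    [-0.3,-0.2,0.35,0,-0.5,0,0.8],
    [-0.3,-0.2,0.35,0,-0.5,0,0.8],
  ],
)

```text
t: 13.28
tool_pos: [0.5564, -0.0206, 0.1471]
orientation: [0.174, 1.56, -0.178]
force: [-0.3, 0.3, -1.3]
opening: 0.0397
```

```bash
python3 -c "
from h import *
st()
c=snap('wrist','w15')
import pickle;pickle.dump(c,open('w15.pkl','wb'))
st()
plan(.5551,-.0203,.145,-12.7)
w=cv2.imread('pics/w15.png');cv2.imwrite('pics/w15a.png',crop(w,(210,150,360,250),5.2))
"
```

```text
t 13.28 p [ 0.5564 -0.0206  0.1471] zyaw -12.82 xdn [ 0.003 -0.003 -1.   ] F [-0.3  0.3 -1.3] op 0.0397 q [-0.13  0.06  1.7  -0.    1.38  0.1 ]
t 13.32 p [ 0.5562 -0.0206  0.1467] zyaw -12.82 xdn [ 0.003 -0.003 -1.   ] F [-0.7  0.3 -0.3] op 0.0398 q [-0.13  0.06  1.7  -0.    1.38  0.1 ]
shift [ 0.17  0.01 -0.11] turn [-0.1  0.2  0.1] alt [179.9   0.2  -0.3]
```

View pics/w15a.png

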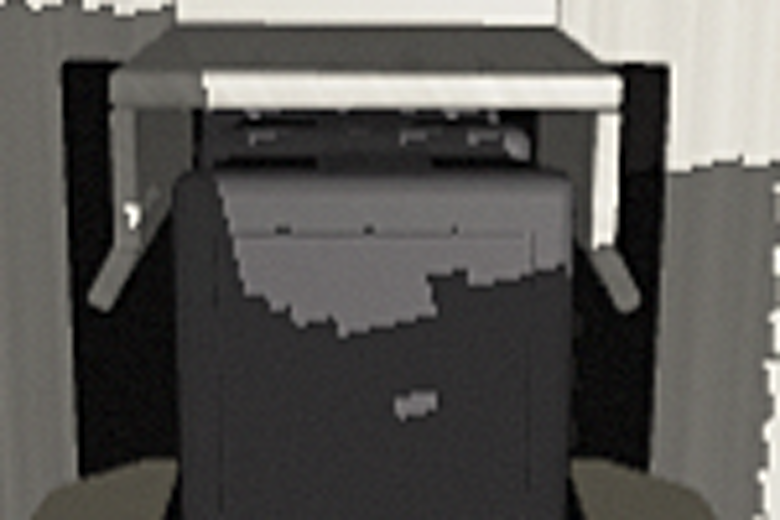

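```bash
python3 - <<'E'
from fit import *
import pickle
W=pickle.load(open('w15.pkl','rb'))
a=lambda p,z: at_z(W,*un([p],210,150,5.2)[0],z)[:2]
th=np.radians(-13.1);ex=np.array([np.cos(th),np.sin(th)]);ey=np.array([-ex[1],ex[0]])
pl,pr=a((112,105),.138),a((622,105),.138); o=(pl+pr)/2
print("plate w",(pr-pl)@ex,(pr-pl)@ey)
for n,l,r,z in (("held",(174,172),(574,172),.158),("B",(201,115),(530,115),.123),("Bm",(201,130),(532,130),.123)):
    L,R=a(l,z)-o,a(r,z)-o; print(n,"x",L@ex,R@ex,"mid",(L+R)@ex/2,"y",L@ey,R@ey)
E
```

```text
plate w 0.05535508224142111 0.00024372439268670088
held x -0.01874139869304375 0.02011444264142011 mid 0.0006865219741881815 y -0.003855194233560293 -0.0036898449580011414
B x -0.019584334110527797 0.019240411932092596 mid -0.00017196108921760077 y -0.0033362466914506755 -0.003166347469513091
Bm x -0.019623613564644354 0.019529841339219457 mid -4.6886112712447894e-05 y -0.005116872612030538 -0.0049468257931423315
```

>>> jog_arm(
  targets=[
    [0.5,0,-0.09,0,0.2,0.1,0.8],
    [0.9,0,-0.09,0,0.2,0.1,0.8],
    [1.05,0,-0.09,0,0.2,0.1,0.8],
    [1.05,0,-0.09,0,0.2,0.1,0.8],
  ],
)

```text
t: 13.82
tool_pos: [0.5551, -0.0204, 0.1359]
orientation: [0.175, 1.565, -0.176]
force: [-0.0, -0.7, -2.1]
opening: 0.0395
```

>>> jog_arm(
  targets=[
    [0.1,0,0,0,0,0,0.8],
    [0.1,0,0,0,0,0,0.8],
  ],
)

```text
t: 14.08
tool_pos: [0.5554, -0.0204, 0.1354]
orientation: [0.175, 1.564, -0.176]
force: [-0.7, -0.3, 1.5]
opening: 0.0399
```

>>> jog_arm(
  targets=[
    [0.07,0,0,0,0,0,0.8],
    [0.07,0,0,0,0,0,0.8],
  ],
)

```text
t: 14.32
tool_pos: [0.5554, -0.0204, 0.1354]
orientation: [0.175, 1.564, -0.176]
force: [-2.8, 0.1, 5.5]
opening: 0.0396
```

```bash
python3 -c "
from h import *
st()
c=snap('side','s16',(240,150,330,220),8)
"
```

```text
t 14.32 p [ 0.5554 -0.0204  0.1354] zyaw -12.82 xdn [-0. -0. -1.] F [-2.8  0.1  5.5] op 0.0396 q [-0.13  0.07  1.71 -0.    1.36  0.1 ]
```

View pics/s16.png

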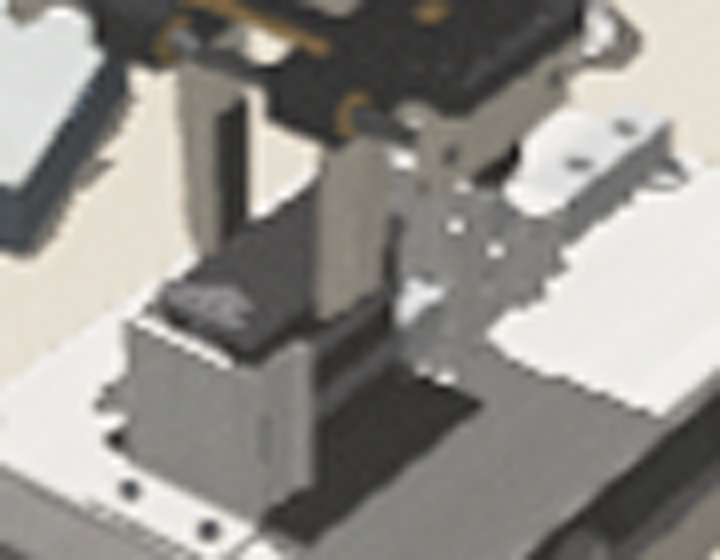

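Contact is confirmed at about 6 N with the tool level, so I'll release and rise.

>>> jog_arm(
  targets=[
    [-0.08,0,0,0,0,0,0.8],
    [-0.08,0,0,0,0,0,0.3],
    [-0.08,0,0,0,0,0,0.3],
    [-3,0,0,0,0,0,0.3],
    [-9,0,0,0,0,0,0.3],
  ],
)

```text
t: 15.0
tool_pos: [0.5532, -0.0201, 0.2228]
orientation: [0.176, 1.571, -0.176]
force: [0.7, -0.6, 0.3]
opening: 0.0648
```

```bash
python3 -c "
from h import *
c=snap('wrist','w17');snap('side','s17',(230,130,360,230),6)
st()
plan(.5285,-.130,.23,-13.1)
"
```

```text
t 15.1 p [ 0.5591 -0.0208  0.2333] zyaw -12.82 xdn [ 0.011 -0.002 -1.   ] F [ 0.1 -0.2  1.5] op 0.065 q [-0.13  0.    1.59 -0.    1.53  0.1 ]
shift [  0.31 -11.32  -0.57] turn [ 0.3  0.7 -0. ] alt [-1.797e+02  1.000e-01  1.000e+00]
```

View pics/w17.png

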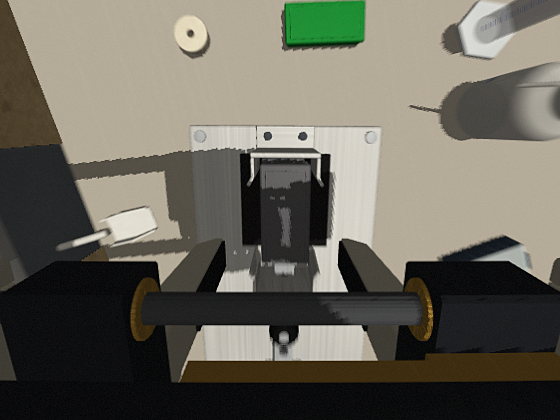

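View pics/s17.png

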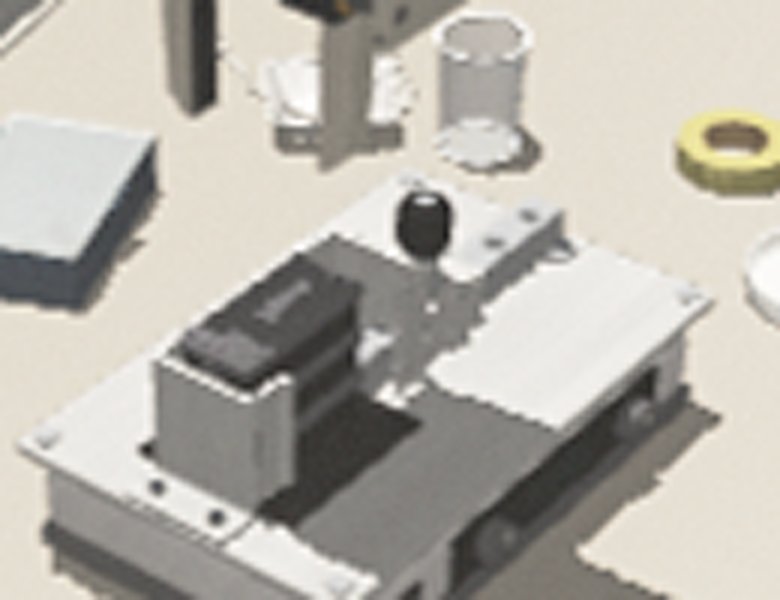

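>>> jog_arm(
  targets=[
    [0.3,-5,-0.5,0.3,0.6,0,0.3],
    [0.5,-10,-0.6,0.3,0.6,0,0.3],
    [2,-15,-0.6,0.3,0.6,0,0.3],
    [3,-16,-0.6,0.3,0.6,0,0.3],
    [3,-16,-0.6,0.3,0.6,0,0.3],
  ],
)

```text
t: 15.72
tool_pos: [0.5175, -0.1756, 0.202]
orientation: [0.182, 1.564, -0.18]
force: [-0.7, -0.3, -0.6]
opening: 0.065
```

```bash
python3 -c "
from h import *
st()
optics.read_camera('side')
c=snap('wrist','w18')
import pickle;pickle.dump(c,open('w18.pkl','wb'))
st()
plan(.5288,-.1305,.16,-13.1)
w=cv2.imread('pics/w18.png');cv2.imwrite('pics/w18a.png',crop(w,(220,120,350,290),3.5))
"
```

```text
t 15.72 p [ 0.5175 -0.1756  0.202 ] zyaw -13.2 xdn [-0.     0.002 -1.   ] F [-0.7 -0.3 -0.6] op 0.065 q [-0.42 -0.01  1.66  0.    1.49 -0.19]
t 15.82 p [ 0.5185 -0.1746  0.2033] zyaw -13.08 xdn [ 0.001  0.001 -1.   ] F [-0.4 -0.7 -0.5] op 0.0649 q [-0.42 -0.01  1.66  0.    1.49 -0.19]
shift [4.33 4.52 0.  ] turn [ 0.   0.1 -0.1] alt [-1.8e+02  1.0e-01  1.0e-01]
```

View pics/w18.png

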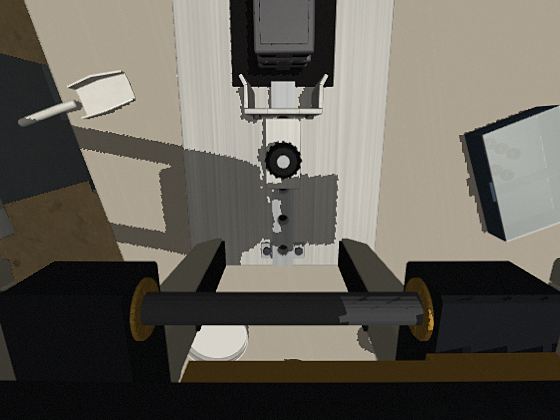

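View pics/w18a.png

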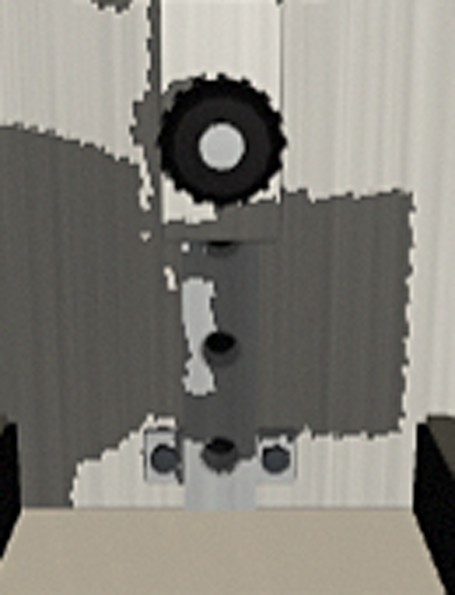

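```bash
python3 - <<'E'
from fit import *
import pickle
W=pickle.load(open('w18.pkl','rb'))
k=at_z(W,*un([(222,145)],220,120,3.5)[0],.146);print(k)
h=[at_z(W,*un([p],220,120,3.5)[0],.092) for p in ((220,344),(220,450))];print(h)
st();plan(k[0],k[1],.165,-13.1)
E
```

```text
[ 0.52941487 -0.129728    0.146     ]
[array([ 0.51604566, -0.18642708,  0.092     ]), array([ 0.50923173, -0.21575602,  0.092     ])]
t 15.82 p [ 0.5185 -0.1746  0.2033] zyaw -13.08 xdn [ 0.001  0.001 -1.   ] F [-0.4 -0.7 -0.5] op 0.0649 q [-0.42 -0.01  1.66  0.    1.49 -0.19]
shift [3.83 4.61 0.05] turn [ 0.   0.1 -0.1] alt [-1.8e+02  1.0e-01  1.0e-01]
```

>>> jog_arm(
  targets=[
    [1,4,0,0,0,0,0.3],
    [3.5,4.6,0.05,0,0,0,0.3],
    [6,4.6,0.05,0,0,0,0.3],
    [8,4.6,0.05,0,0,0,0.3],
    [8.3,4.6,0.05,0,0,0,0.3],
  ],
)

```text
t: 16.45
tool_pos: [0.5288, -0.1288, 0.119]
orientation: [0.18, 1.564, -0.177]
force: [-0.2, 0.8, 0.2]
opening: 0.0652
```

```bash
python3 -c "
from h import *
st()
c=snap('side','s19',(230,130,360,230),6)
c=snap('wrist','w19')
st()
plan(.5294,-.1295,.114,-13.1)
"
```

```text
t 16.45 p [ 0.5288 -0.1288  0.119 ] zyaw -13.02 xdn [-0.001  0.002 -1.   ] F [-0.2  0.8  0.2] op 0.0652 q [-0.33  0.05  1.76  0.    1.33 -0.11]
t 16.55 p [ 0.5297 -0.1296  0.1206] zyaw -13.06 xdn [ 0.002  0.001 -1.   ] F [ 0.5 -0.5 -0.2] op 0.065 q [-0.33  0.05  1.76  0.    1.33 -0.11]
shift [ 0.66 -0.   -0.03] turn [ 0.   0.1 -0.1] alt [-1.8e+02  1.0e-01  1.0e-01]
```

View pics/s19.png

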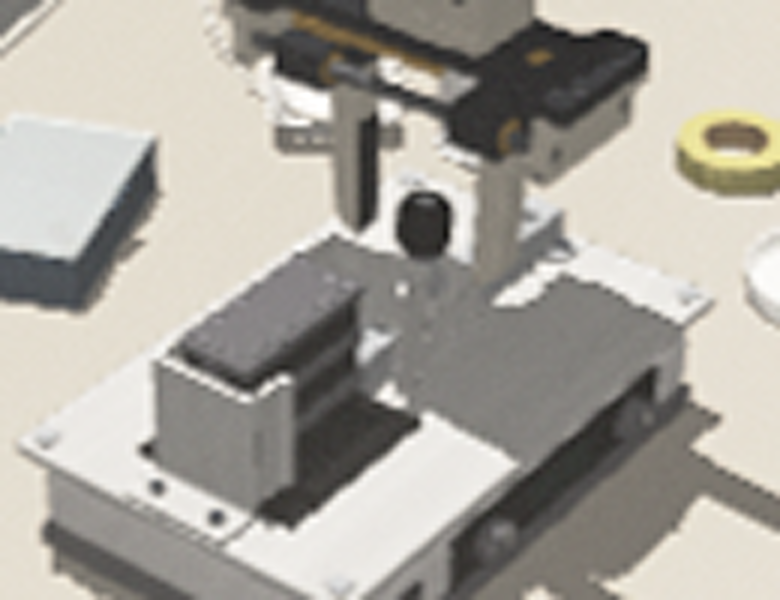

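View pics/w19.png

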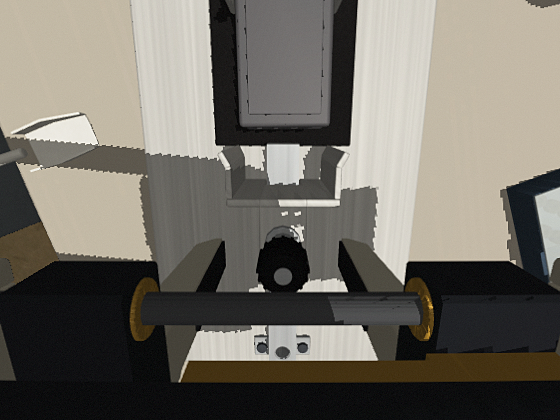

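>>> jog_arm(
  squeeze=35,
  targets=[
    [0.6,0,0,0,0,0,0.3],
    [0.6,0,0,0,0,0,0.6],
    [0.6,0,0,0,0,0,0.95],
    [0.6,0,0,0,0,0,0.95],
    [0.6,0,0,0,0,0,0.95],
  ],
)

```text
t: 17.18
tool_pos: [0.5298, -0.1297, 0.1148]
orientation: [0.18, 1.562, -0.178]
force: [0.0, 0.5, 0.4]
opening: 0.0296
```

>>> jog_arm(
  targets=[
    [0,0,0,0,0,0,0.95],
    [0,0,0,0,0,0,0.95],
  ],
)

```text
t: 17.42
tool_pos: [0.5298, -0.1296, 0.1148]
orientation: [0.18, 1.562, -0.178]
force: [-1.0, -0.5, -1.1]
opening: 0.0254
```

```bash
python3 -c "
from h import *
st()
c=snap('side','s20',(240,130,330,200),8)
st()
"
```

```text
t 17.43 p [ 0.5298 -0.1296  0.1148] zyaw -13.07 xdn [ 0.002  0.001 -1.   ] F [-1.  -0.5 -1.1] op 0.0254 q [-0.34  0.06  1.76  0.    1.32 -0.11]
t 17.48 p [ 0.5298 -0.1297  0.1148] zyaw -13.06 xdn [ 0.002  0.001 -1.   ] F [-0.4  0.1  0.3] op 0.0255 q [-0.33  0.06  1.76  0.    1.32 -0.11]
```

View pics/s20.png

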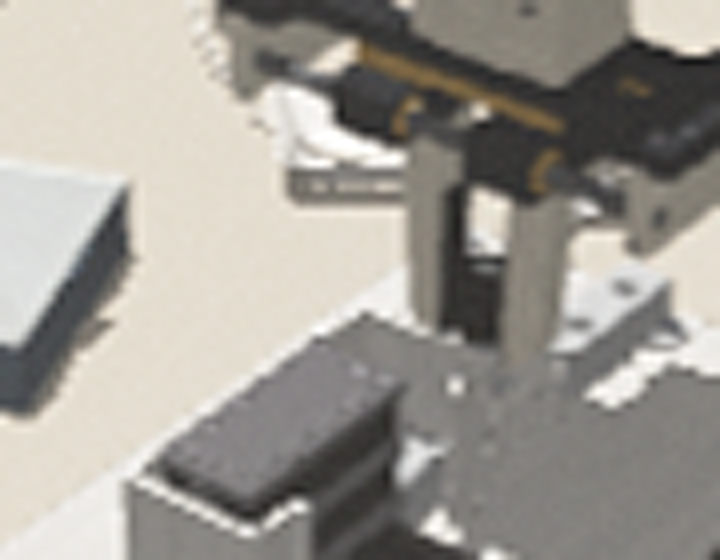

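>>> jog_arm(
  targets=[
    [-0.3,0,0,0,0,0,0.95],
    [-0.6,0,0,0,0,0,0.95],
    [-0.85,0,0,0,0,0,0.95],
    [-0.85,0,0,0,0,0,0.95],
  ],
)

```text
t: 17.98
tool_pos: [0.5296, -0.1296, 0.1231]
orientation: [0.18, 1.562, -0.178]
force: [3.4, -0.8, -7.3]
opening: 0.0258
```

```bash
python3 -c "
from h import *
c=snap('side','s21',(240,130,330,200),8)
st()
"
```

```text
t 18.02 p [ 0.5296 -0.1296  0.123 ] zyaw -13.06 xdn [ 0.001  0.001 -1.   ] F [ 3.3 -0.9 -9.1] op 0.0253 q [-0.34  0.05  1.75  0.    1.34 -0.11]
```

View pics/s21.png

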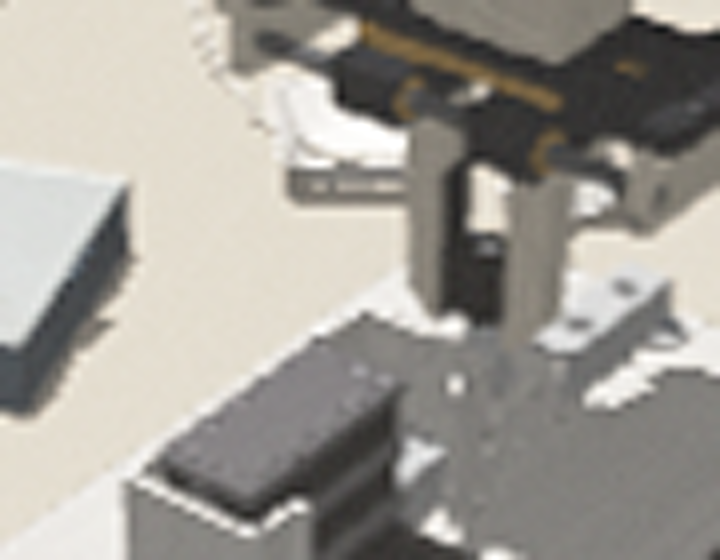

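>>> jog_arm(
  targets=[
    [0,0.8,0,0,0,0,0.95],
    [0,1.6,0,0,0,0,0.95],
    [0,2.4,0,0,0,0,0.95],
    [0,3,0,0,0,0,0.95],
    [0,3,0,0,0,0,0.95],
  ],
)

```text
t: 18.65
tool_pos: [0.5367, -0.0993, 0.1231]
orientation: [0.18, 1.562, -0.177]
force: [4.3, 0.5, -8.4]
opening: 0.0251
```

>>> jog_arm(
  targets=[
    [0,0,0,0,0,0,0.95],
  ],
)

```text
t: 18.77
tool_pos: [0.5367, -0.0993, 0.123]
orientation: [0.18, 1.562, -0.177]
force: [3.9, -2.3, -9.5]
opening: 0.0255
```

```bash
python3 -c "
from h import *
c=snap('side','s22',(230,130,360,230),6)
s=st()
c=snap('wrist','w22')
d=(s['tool_pos']-np.array([.5297,-.1296,.1148]));th=np.radians(13.1);print(d[0]*np.sin(th)+d[1]*np.cos(th),d[0]*np.cos(th)-d[1]*np.sin(th),d[2])
"
```

```text
t 18.82 p [ 0.5367 -0.0994  0.1231] zyaw -13.0 xdn [ 0.002  0.002 -1.   ] F [ 3.5 -1.  -8.3] op 0.0255 q [-0.28  0.05  1.75  0.    1.34 -0.05]
0.031032291401771068 -6.500766835631361e-05 0.008252656134443564
```

View pics/s22.png

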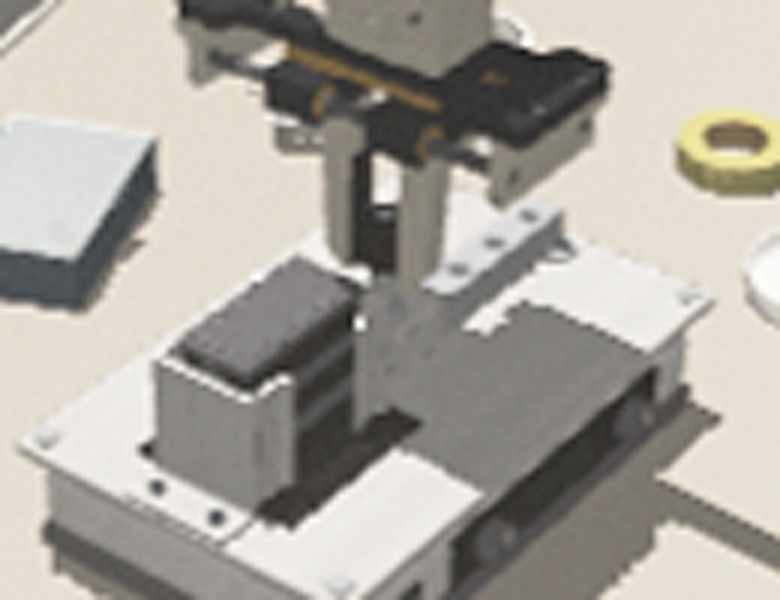

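View pics/w22.png

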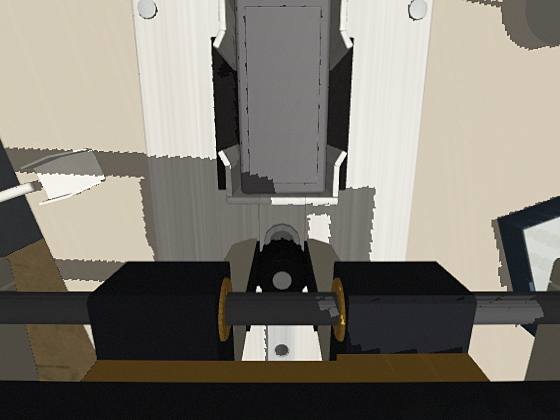

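>>> jog_arm(
  targets=[
    [0,-0.1,0,0,0,0,0.95],
    [0.15,-0.1,0,0,0,0,0.95],
    [0.3,-0.1,0,0,0,0,0.95],
    [0.3,-0.1,0,0,0,0,0.95],
  ],
)

```text
t: 19.38
tool_pos: [0.5365, -0.1004, 0.12]
orientation: [0.18, 1.562, -0.177]
force: [5.3, 0.4, -7.3]
opening: 0.0253
```

```bash
cat > d.py <<'E'
from h import *
s=st()
d=(s['tool_pos']-np.array([.5297,-.1296,.1148]));th=np.radians(13.1);print("slide %.4f lat %.4f lift %.4f"%(d[0]*np.sin(th)+d[1]*np.cos(th),d[0]*np.cos(th)-d[1]*np.sin(th),d[2]))
E
python3 d.py
```

```text
t 19.38 p [ 0.5365 -0.1004  0.12  ] zyaw -13.02 xdn [ 0.002  0.002 -1.   ] F [ 5.3  0.4 -7.3] op 0.0253 q [-0.28  0.05  1.75  0.    1.33 -0.05]
slide 0.0300 lat -0.0000 lift 0.0052
```

>>> jog_arm(
  targets=[
    [0.2,0,0,0,0,0,0.95],
    [0.4,0,0,0,0,0,0.95],
    [0.53,0,0,0,0,0,0.95],
    [0.53,0,0,0,0,0,0.95],
  ],
)

```text
t: 19.88
tool_pos: [0.5365, -0.1004, 0.1149]
orientation: [0.18, 1.562, -0.177]
force: [2.6, 0.8, -5.5]
opening: 0.0252
```

```bash
python3 d.py
```

```text
t 19.88 p [ 0.5365 -0.1004  0.1149] zyaw -13.02 xdn [ 0.002  0.002 -1.   ] F [ 2.6  0.8 -5.5] op 0.0252 q [-0.28  0.06  1.76  0.    1.32 -0.05]
slide 0.0300 lat 0.0000 lift 0.0001
```

>>> jog_arm(
  targets=[
    [0.1,0,0,0,0,0,0.95],
    [0.1,0,0,0,0,0,0.95],
    [0.1,0,0,0,0,0,0.95],
  ],
)

```text
t: 20.25
tool_pos: [0.5367, -0.1004, 0.1147]
orientation: [0.18, 1.561, -0.177]
force: [-2.6, 2.5, 5.7]
opening: 0.0249
```

```bash
python3 d.py
```

```text
t 20.25 p [ 0.5367 -0.1004  0.1147] zyaw -13.01 xdn [ 0.002  0.002 -1.   ] F [-2.6  2.5  5.7] op 0.0249 q [-0.28  0.06  1.76  0.    1.32 -0.05]
slide 0.0300 lat 0.0002 lift -0.0001
```

```bash
python3 -c "
from h import *
snap('side','s23',(230,130,360,230),6);snap('wrist','w23');snap('top','t23');snap('side','s23f')
"; python3 d.py
```

```text
t 20.45 p [ 0.5367 -0.1004  0.1147] zyaw -13.02 xdn [ 0.002  0.002 -1.   ] F [-2.5  1.6  6. ] op 0.0251 q [-0.28  0.06  1.76  0.    1.32 -0.05]
slide 0.0300 lat 0.0002 lift -0.0001
```

View pics/s23.png

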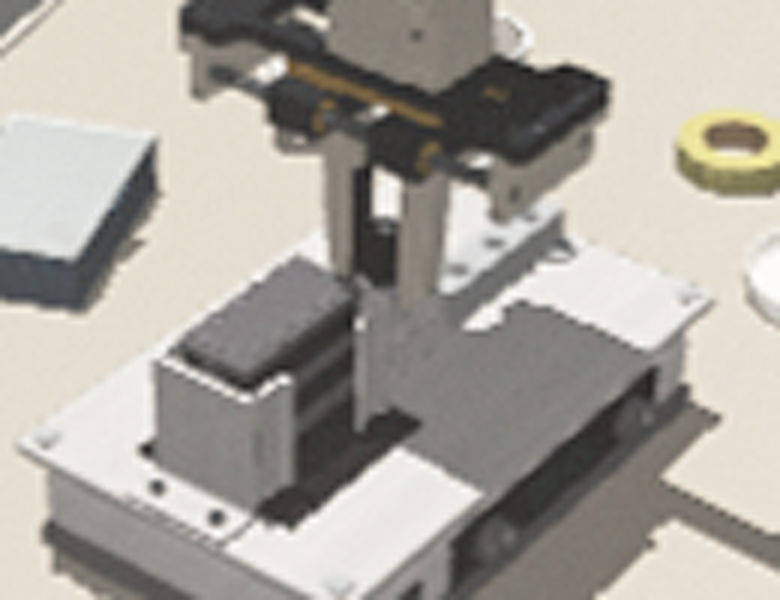

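View pics/w23.png

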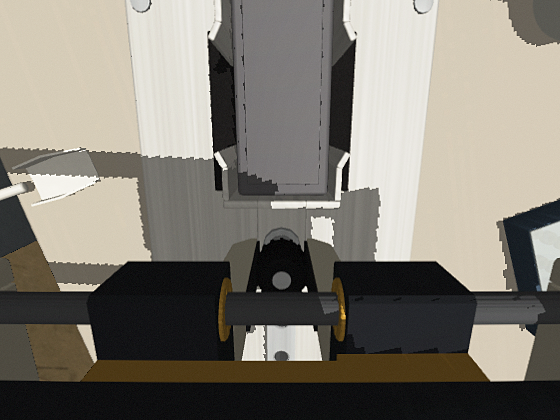

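View pics/s23f.png

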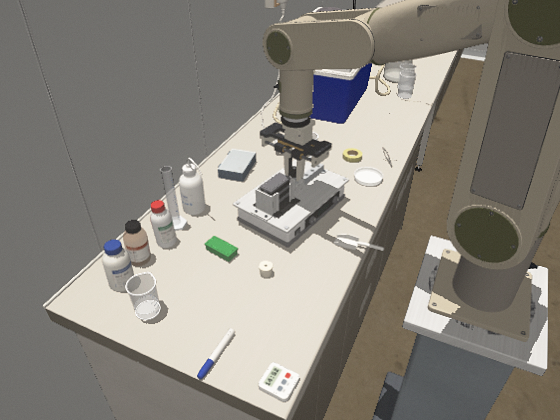

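The stack stands square and enclosed by both stops, and everything else on the bench is where it started. The pin is held home with about 6 N and the knob is gripped, so I'm handing in.

```bash
python3 -c "
from plant import ticket
print(ticket.close_job())"
```

```text
the job is handed in; nothing more can be done
None
```

I stacked both loose boxes on box A and locked the column in. I lifted the plunger about 8 mm, slid the stop 30 mm to the next hole and let the pin go home. The job was handed in at about 20 s, with the gripper still holding the knob at 35 N.

**Checks on the lock:**
- The slide measured 0.0300 m and the pin lift -0.1 mm.
- The vertical force changed from -5.5 N (the spring) to +6 N when I pushed down, so the pin is on its stop.

**Checks on the column:**
- The top two boxes line up within about 1 mm of each other and clear the fixed stop by about 4 mm.
- The side view shows the stack level and between both sets of cheeks.
- Box A measured 1.4 to 2.1 mm off the centre line towards the control panel, depending on the picture. The boxes above sit about 1 to 2 mm from it sideways.

**Other things on the bench:** in the final side view the marker, timer, beaker, petri dish, stopper and green box look unmoved, though I compared them only by eye. No check failed.

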